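# Dock the polishing tub and charge it from the cup

## Robot

A 7-joint arm with a two-finger parallel gripper is mounted at the origin on the work surface. World frame = base frame: x ahead of the robot, y to its left, z up, the work surface at z = 0. Lengths are in mm, angles in rad, forces in N, time in s.
With the tool pointing down it reaches from about 425 to 950 mm from the base axis. Payload 16.7 kg.
Tool frame: the origin (TCP) lies on the centre line of the jaws, within the pads' length; the fingertips stand 22 mm ahead of it and the grasp point (between the pads) lies 3 mm ahead of it; z points along the fingers, y is the line along which they close (so a half turn about z gives the same grasp; the last joint's range is limited). The gripper opens to 94 mm and grips with 3 to 60 N. Pads are 16 mm wide; open, the fingers measure 119 mm over their backs; the gripper's body (75 mm by 177 mm) begins 78 mm behind the grasp point.
Start: joints at [-1.355, 0.426, 0.074, 1.606, -0.034, 1.111, -0.067], TCP at [240.817, 630.542, 227.467] pointing down, gripper open.
Joint ranges: [-2.85, 2.85], [-0.5, 2.14], [-1.23, 1.37], [0.21, 2.46], [-1.02, 4.16], [0.16, 2.05], [-2.73, 2.73]. Speed limits (rad/s): [1.89, 1.89, 2.39, 2.39, 3.01, 3.01, 3.01].

## Interface

Orientations are given as a unit quaternion [x, y, z, w].
In Python, from station import r gives the robot as it stands.
- The arm moves only by the tool carry_out, never from a script. Its arguments are lists of equal length, an entry for each row: "fingers": the closure in counts, from 0 (fully open) to 255 (shut); "travel": the shift along the tool's x, y, z normalised to -1 to 1, where 1 is 0.08 m, a list of three; "spin": the turn about the tool's z normalised to -1 to 1, where 1 is 180 degrees. A call has 1 to 5 rows; each row is the pose to reach, as a shift and turn from the pose commanded when the call began, along the tool's axes at that moment, turning the shorter way round; what a row does not reach only later rows make up. A row lasts 1/12 s, in which the tool goes at most 41.7 mm and 7.16 degrees, less where a joint would pass 70% of its speed; a pose out of reach is approached as far as the arm can. A call with a number of a shift or a turn outside -1 to 1 is refused whole. A call with a gripper value outside its range is refused whole. The fingers move at their own pace and stop on an object; the grip force is fixed at half the most. Time passes only in rows, so rows that repeat a pose let the fingers close. It gives the time, the measured TCP pose, the force, the opening and the grip force at its end, in the units of the state.
- r.observe(): the state, without advancing time (a new reading comes with each control period).
- r.read_camera(name): name is "scene" or "top"; returns a dict with "img" (480x640x3 uint8, red, green, blue), "camera_matrix" (3x3 intrinsics, pixels), "R" (3x3) and "t" (3): a world point X has camera coordinates R X + t. Camera axes: x right, y down, z forward; pixel columns grow to the right and rows downward; lengths in mm; the calibration is good to about 2 mm. A picture is of the moment at which its call begins. There is no depth.
- r.finish_job(): hands the job in; it is judged then, once.
The state is a dict: "t": time; "joint_positions": joint angles; "qvel": joint speeds; "effort": joint torques, N m; "tcp_pos": TCP position; "ee_rot": TCP orientation; "ft_force": force on the tool from outside, world axes, zero at the start; "moment": the same for the moment, N m; "opening": finger opening in mm; "grasp_force": force on a finger pad.
Only numpy, scipy, OpenCV 4.12 (cv2) and the standard library are available. Lean on these libraries where they do the work, as an engineer would, in place of code of your own. Each camera call takes 0.05 s, during which the arm holds its last target. There are 200 camera calls.

## Task

Push the empty green tub, without lifting it, up the short ramp of its dock until its near edge drops behind the ramp's crest and it sits level on the sunken deck. Then take the blue cup by its slanted red grip, bring its pouring lip in over the tub's raised walls, and tip all three white balls into the tub from low down, with the lip right down at the wall tops inside the tub, not poured from high above. Finally stand the empty cup upright on the bench and let go; leave the hammer, the stone offcut and the brush where they are.

Things in the scene. Friction and masses are not known exactly. Their poses are not given: they have to be found in the camera images.
- dock: Fixed dock of waxed, slippery wood with an aluminium ramp. Origin on the bench surface below the ramp's crest, midway between the guides; x is the push direction (uphill), z up. The ramp rises from the bench at x = -60 mm to the crest at x = 0, 18 mm high (17 degrees). Two side guides, 36 mm high, 12 mm thick, 135 mm apart inside, run from x = -178 to 140 mm.
- dock_home (a point): Where the tub's centre is once home (x may differ by 3 mm): 65 mm beyond the crest, 40 mm above the bench; dock axes. Behind the crest the deck is sunken to 10 mm height (8 mm below the crest) and runs to an end stop 63 mm beyond this point, 40 mm high.
- tub_mid (a point): Centre (half-way up) of the loose open green tub: 120 mm along x, 130 mm along y, 60 mm high, walls and floor 5 mm, 0.35 to 0.7 kg. Starts on the bench between the guides below the ramp, x axis along the dock's. The push up takes up to about 13 N if done slowly; it rocks over the crest, its near edge rising to 30 mm above the bench before it drops 8 mm; at the end stop the force rises sharply.
- cup_mid (a point): Centre of the loose blue pouring cup (0.28 kg), 35 mm above its underside; x points to its lip, z up. 74 mm wide (y); base from x = -45 to 21 mm, back wall at x = -45 mm, 70 mm high; the front is a chute rising at 45 degrees from x = 15 mm to the lip, with 30 mm side walls. The balls stay in while tipped less than about 40 degrees; tip 75 or more to empty it. Starts upright on the bench.
- cup_grip (a point): Grip point on the cup's red grip (cup axes): 67 mm behind (-x) and 65 mm above the cup's centre. A flat plate 10 mm thick, 50 mm wide (cup y), leaning back from the cup 35 degrees from vertical (its length runs -0.574 x, 0.819 z); this point is mid-thickness, 26 mm below its free end. Close the fingers on its two broad faces, fingers along the plate.
- cup_lip (a point): Middle of the cup's pouring lip, same axes as the cup: 59 mm ahead (+x) of and 15 mm above the cup's centre. The lip is 74 mm wide along y.
- ball_a_center (a point): Centre of a white ceramic polishing ball, 30 mm diameter, 37 g; starts in the cup.
- ball_b_center (a point): Centre of a second, identical ball.
- ball_c_center (a point): Centre of a third, identical ball.
- hammer: Bystander: stonemason's hammer 240 mm long lying on the bench; origin under its middle, x along its length from handle to head.
- offcut_mid (a point): Bystander: centre of a grey stone offcut 100 x 70 x 40 mm.
- brush: Bystander: dusting brush 200 mm long lying on the bench; origin under its middle, x along its length.
Not all that is in view belongs to the job. Of the things that look like the part that bears cup_mid, the smallest one is meant. There is more than one size of the part that bears tub_mid; the job needs the smaller.

How it is judged:
By the outcome, as a careful person would: the job done as asked, in the order asked, and still so for the second after the job is handed in, with the robot touching nothing.
It also fails if it takes over 72 s, if anything falls off the work surface, if the arm or the gripper's body presses on something with over 40 N, if the wrist force passes 120 N, or if a joint passes its speed limit or range.

## Working session

There is one attempt and no reset: what is moved stays moved. The work goes in short steps, Python scripts to look and compute and a tool call to move; the robot and the scene stay as the last step left them, time stands still between calls to the robot, and variables do not carry over. Pictures are saved under pics/ and viewed, at most 10 in all, crops included, and the job is handed in when it is done.

Besides the shell and the picture viewer there is one more tool, called after "Request:" as name(argument=value, ...) on one line, values as JSON. carry_out: Moves the arm, as the interface text tells. Its arguments: {"type":"object","properties":{"fingers":{"type":"array"},"travel":{"type":"array"},"spin":{"type":"array"}},"required":["fingers","travel","spin"]}

```bash
mkdir -p pics; ls; python3 - <<'E'
from station import r
import cv2,numpy as np
for n in("scene","top"):
    c=r.read_camera(n);cv2.imwrite(f"pics/{n}0.png",c["img"][:,:,::-1]);np.savez(f"{n}.npz",**c)
    print(n,np.round(c["camera_matrix"],1).tolist(),np.round(c["R"],3).tolist(),np.round(c["t"],1))
o=r.observe();print(o)
E
```

```text
pics
scene [[572.9, 0.0, 321.8], [0.0, 572.9, 241.9], [0.0, 0.0, 1.0]] [[-0.866, 0.499, 0.004], [0.327, 0.573, -0.752], [-0.378, -0.65, -0.66]] [ 393.9  -86.7 1843. ]
top [[522.8, 0.0, 314.1], [0.0, 522.8, 242.2], [0.0, 0.0, 1.0]] [[-0.001, -1.0, -0.025], [-0.989, 0.004, -0.15], [0.15, 0.025, -0.988]] [  24.4  479.8 1191.5]
{'t': 0.1, 'joint_positions': array([-1.35550106,  0.42666517,  0.07385811,  1.60653564, -0.03405677,
        1.11079408, -0.06711046]), 'qvel': array([ 1.34126748e-03, -2.13164819e-03, -1.45838817e-03, -5.05842509e-04,
       -5.49429333e-05, -1.03099712e-03, -1.69818658e-04]), 'effort': array([ 6.18684775e-03, -9.37458444e+01,  3.67536150e+00, -4.55036545e+01,
       -4.87055280e-02,  1.67160417e-02,  1.22624351e-04]), 'tcp_pos': array([240.72065365, 630.2258577 , 226.85189837]), 'ee_rot': array([ 1.81401347e-01,  9.83408981e-01, -5.70150803e-04, -4.38575817e-05]), 'ft_force': array([ 0.61516734, -0.18571055, -0.78305175]), 'moment': array([-0.00954859,  0.00305573, -0.01389273]), 'grasp_force': 0.0, 'opening': 94.34657655442997}
```

View pics/scene0.png

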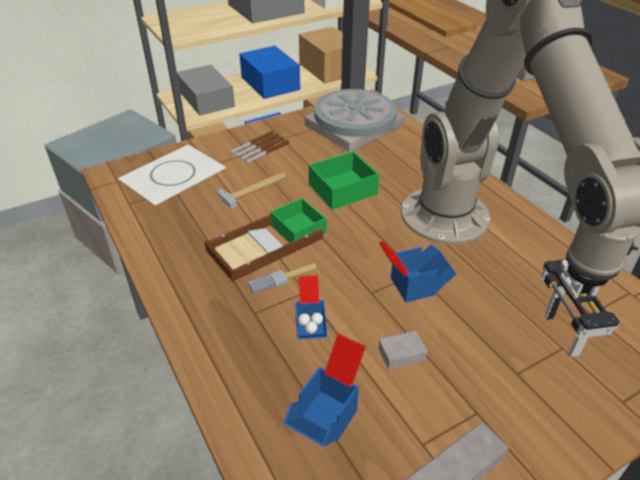

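View pics/top0.png

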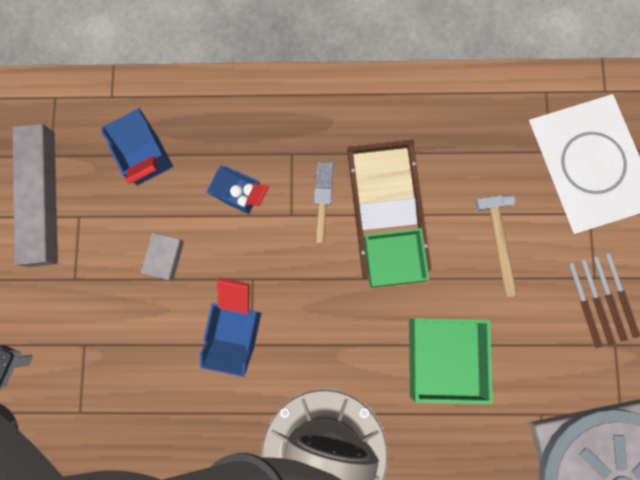

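The views show three blue cups, at scene px (310,318), (322,405) and (422,275). The one at (310,318), top (236,190), is the smallest and holds the balls. There are two green tubs: scene (298,220), top (396,258), which is smaller and sits in the dock, and the larger one at scene (343,178). I'll use the first of each and confirm in a crop.

```bash
python3 - <<'E'
import cv2,numpy as np
t=np.load("top.npz")["img"];s=np.load("scene.npz")["img"]
z=lambda a,k:cv2.resize(a,None,fx=k,fy=k,interpolation=cv2.INTER_CUBIC)
A=z(t[135:295,340:440],3.75)   # 375x600
B=z(t[155:225,200:285],5)  # 425x350
C=z(s[265:345,285:335],3.1)
im=np.zeros((600,800,3),np.uint8);im[:600,:375]=A;im[:350,375:800]=B;im[352:352+C.shape[0],375:375+C.shape[1]]=C[:248]
D=z(s[195:285,200:330],2);im[400:400+D.shape[0],535:535+D.shape[1]]=D
cv2.imwrite("pics/crop1.png",im[:,:,::-1])
E
```

```text
(no output)
```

View pics/crop1.png

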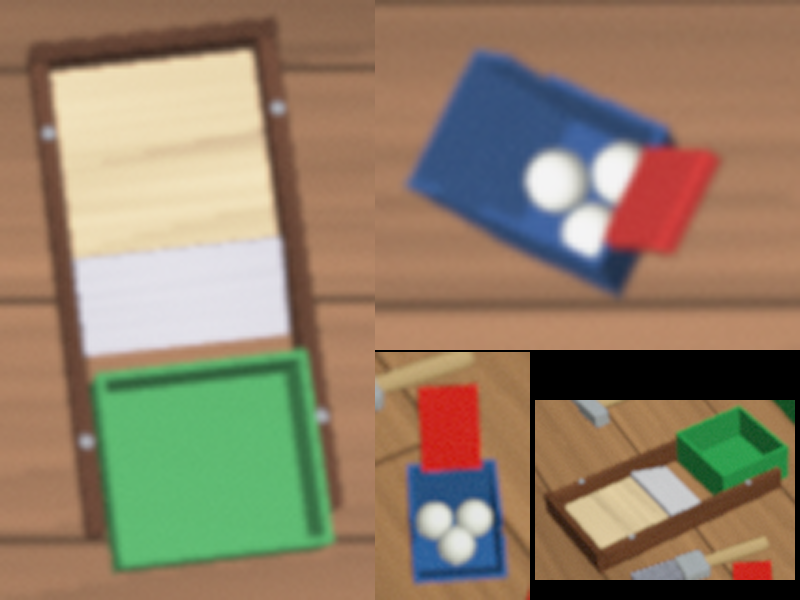

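The crop confirms both. The small cup is the only one with balls, and its lip points up-left in the top view. The smaller tub sits between the dock guides below the ramp. Next I'll fit the poses.

```bash
cat > h.py <<'E'
import numpy as np
from scipy.optimize import least_squares
from scipy.spatial.transform import Rotation as Ro
cams={n:np.load(f"{n}.npz") for n in("scene","top")}
def proj(n,X):
    c=cams[n];p=(np.atleast_2d(X)@c["R"].T+c["t"])@c["camera_matrix"].T
    return p[:,:2]/p[:,2:]
def fit(obs,x0):  # obs: (cam, px, local pt with z above bench) ; pose x,y,yaw
    def W(q,L): return np.r_[Ro.from_euler('z',q[2]).apply(L)[:2]+q[:2],L[2]]
    f=lambda q:np.concatenate([proj(n,W(q,np.array(L,float)))[0]-p for n,p,L in obs])
    s=least_squares(f,x0,x_scale=[100,100,1],loss='soft_l1')
    print(np.round(s.x,3),"res",np.round(f(s.x).reshape(-1,2),1).tolist());return s.x
E
python3 - <<'E'
from h import *
print({n:np.round(-c["R"].T@c["t"],0).tolist() for n,c in cams.items()})
P=lambda x,y:np.array([340+(x+.5)/3.75-.5,135+(y+.5)/3.75-.5])
Q=lambda x,y:np.array([200+(x-375+.5)/5-.5,155+(y+.5)/5-.5])
S=lambda x,y:np.array([285+(x-375+.5)/3.1-.5,265+(y-352+.5)/3.1-.5])
T="top"
d=fit([(T,P(76,257),(0,67.5,18)),(T,P(280,238),(0,-67.5,18)),(T,P(85,356),(-60,67.5,0)),(T,P(290,336),(-60,-67.5,0)),(T,P(50,70),(128,67.5,10)),(T,P(252,48),(128,-67.5,10))],[500,-150,.1])
t=fit([(T,P(93,375),(60,65,60)),(T,P(305,350),(60,-65,60)),(T,P(332,545),(-60,-65,60)),(T,P(113,570),(-60,65,60))],[400,-150,.1])
c=fit([(T,Q(480,52),(59,-37,50)),(T,Q(410,187),(59,37,50)),(T,Q(668,130),(-45,-37,70)),(T,Q(620,293),(-45,37,70)),(T,Q(718,152),(-85,-25,120)),(T,Q(672,253),(-85,25,120)),
 ("scene",S(419,388),(-82,-25,121)),("scene",S(478,385),(-82,25,121)),("scene",S(415,580),(59,-37,50)),("scene",S(508,577),(59,37,50))],[570,200,1.1])
E=Ro.from_euler('z',d[2]);print("tub in dock",E.inv().apply(np.r_[t[:2]-d[:2],0]))
print("home",E.apply([65,0,40])[:2]+d[:2],"grip",Ro.from_euler('z',c[2]).apply([-67,0,100])+[c[0],c[1],0])
E
```

```text
{'scene': [1066.0, 1050.0, 1149.0], 'top': [296.0, -7.0, 1250.0]}
[ 5.83017e+02 -1.52062e+02  1.04000e-01] res [[-0.8, 0.5], [0.7, -0.5], [-0.7, -0.2], [0.1, -0.8], [-0.1, 0.5], [0.7, 0.4]]
[ 4.41071e+02 -1.64278e+02  1.06000e-01] res [[-0.1, -0.2], [-0.4, 0.3], [-0.3, 0.2], [1.0, -0.3]]
[607.344 208.931   1.136] res [[-0.4, -0.2], [-0.2, 0.3], [0.0, -0.5], [-4.3, -4.9], [0.9, 1.1], [0.3, 0.8], [-0.5, 0.2], [0.1, 0.1], [-0.1, -0.1], [0.1, -1.1]]
tub in dock [-142.4485603     2.52473268    0.        ]
home [ 647.66844358 -145.34182438] grip [579.13097579 148.16086553 100.        ]
```

Plan, since the tool can only translate and spin about its vertical axis:
- **Tub:** push it from inside against its front wall.
- **Cup:** pinch the grip by its side edges, so the cup can pivot, and tip it by pressing the lip against the tub's far wall, which the end stop backs.

First I'll travel to the dock.

Request:
carry_out(fingers=[100,100,100,100,100], travel=[[-0.2,-0.14,0],[-0.4,-0.28,0],[-0.6,-0.42,0],[-0.8,-0.56,0],[-1,-0.7,0]], spin=[0,0,0,0,0])

```text
t: 0.52
tcp_pos: [295.9, 548.7, 227.1]
ee_rot: [0.181, 0.983, -0.0, -0.0]
ft_force: [0.3, -0.7, 0.4]
opening: 64.1
grasp_force: 0.0
```

Request:
carry_out(fingers=[100,100,100,100,100], travel=[[-0.2,-0.14,0],[-0.4,-0.28,0],[-0.6,-0.42,0],[-0.8,-0.56,0],[-1,-0.7,0]], spin=[0,0,0,0,0])

```text
t: 0.93
tcp_pos: [350.7, 467.8, 227.2]
ee_rot: [0.181, 0.983, -0.0, -0.0]
ft_force: [-0.1, 0.5, 0.7]
opening: 57.0
grasp_force: 0.0
```

Request:
carry_out(fingers=[100,100,100,100,100], travel=[[-0.2,-0.14,0],[-0.4,-0.28,0],[-0.6,-0.42,0],[-0.8,-0.56,0],[-1,-0.7,0]], spin=[0,0,0,0,0])

```text
t: 1.35
tcp_pos: [405.4, 387.0, 227.2]
ee_rot: [0.181, 0.983, -0.0, -0.0]
ft_force: [0.9, -0.7, -0.5]
opening: 57.5
grasp_force: 0.0
```

Request:
carry_out(fingers=[100,100,100,100,100], travel=[[-0.2,-0.14,0],[-0.4,-0.28,0],[-0.6,-0.42,0],[-0.8,-0.56,0],[-1,-0.7,0]], spin=[0,0,0,0,0])

```text
t: 1.77
tcp_pos: [460.1, 306.1, 227.3]
ee_rot: [0.181, 0.983, -0.0, -0.0]
ft_force: [0.6, -0.5, 0.9]
opening: 57.1
grasp_force: 0.0
```

Request:
carry_out(fingers=[100,100,100,100,100], travel=[[-0.2,-0.14,0],[-0.4,-0.28,0],[-0.6,-0.42,0],[-0.8,-0.56,0],[-1,-0.7,0]], spin=[0,0,0,0,0])

```text
t: 2.18
tcp_pos: [514.8, 225.3, 227.3]
ee_rot: [0.181, 0.983, -0.0, -0.0]
ft_force: [0.3, 0.1, 0.1]
opening: 57.2
grasp_force: 0.0
```

Request:
carry_out(fingers=[100,100,100,100,100], travel=[[-0.2,-0.14,0],[-0.4,-0.28,0],[-0.6,-0.42,0],[-0.8,-0.56,0],[-0.9,-0.7,0]], spin=[0,0,0,0,0])

```text
t: 2.6
tcp_pos: [562.9, 146.8, 227.2]
ee_rot: [0.182, 0.983, -0.0, 0.0]
ft_force: [-0.5, -0.3, -0.1]
opening: 57.2
grasp_force: 0.0
```

Request:
carry_out(fingers=[100,100,100,100,100], travel=[[0,-0.2,0],[0,-0.4,0],[0,-0.6,0],[0,-0.8,0],[0,-1,0]], spin=[0,0,0,0,0])

```text
t: 3.02
tcp_pos: [532.3, 72.3, 227.6]
ee_rot: [0.181, 0.983, 0.0, -0.0]
ft_force: [0.6, -0.5, 0.2]
opening: 57.0
grasp_force: 0.0
```

Request:
carry_out(fingers=[100,100,100,100,100], travel=[[0,-0.2,0],[0,-0.4,0],[0,-0.6,0],[0,-0.8,0],[0,-1,0]], spin=[0,0,0,0,0])

```text
t: 3.43
tcp_pos: [504.1, -2.7, 227.5]
ee_rot: [0.181, 0.983, 0.0, 0.0]
ft_force: [0.3, -0.5, 1.1]
opening: 57.1
grasp_force: 0.0
```

Request:
carry_out(fingers=[100,100,100,100,100], travel=[[0,-0.2,0],[-0.1,-0.4,0],[-0.1,-0.6,0],[-0.1,-0.8,0],[-0.1,-1,0]], spin=[0,0,0,0,0])

```text
t: 3.85
tcp_pos: [483.0, -80.3, 227.5]
ee_rot: [0.182, 0.983, -0.0, -0.0]
ft_force: [-0.2, -0.8, -0.7]
opening: 57.0
grasp_force: 0.0
```

Request:
carry_out(fingers=[100,100,100,100,100], travel=[[0,-0.2,0],[-0.1,-0.4,0],[-0.1,-0.6,0],[-0.1,-0.8,0],[-0.1,-1,0]], spin=[0.04,0.08,0.12,0.16,0.19])

```text
t: 4.27
tcp_pos: [461.8, -157.8, 227.5]
ee_rot: [0.466, 0.885, 0.0, -0.0]
ft_force: [0.4, -0.1, 0.3]
opening: 57.4
grasp_force: 0.0
```

Request:
carry_out(fingers=[100,100,100,100,100], travel=[[0,0,0],[0,0,0],[0,0,0],[0,0,0],[0,0,0]], spin=[0.04,0.08,0.12,0.16,0.19])

```text
t: 4.68
tcp_pos: [462.1, -157.1, 227.5]
ee_rot: [0.705, 0.709, 0.0, -0.0]
ft_force: [0.3, -0.7, -0.4]
opening: 57.2
grasp_force: 0.0
```

Request:
carry_out(fingers=[100,100,100,100,100], travel=[[0,0,0],[0,0,0],[0,0,0],[0,0,0],[0,0,0]], spin=[0.04,0.08,0.12,0.16,0.19])

```text
t: 5.1
tcp_pos: [462.1, -157.0, 227.5]
ee_rot: [0.883, 0.47, 0.0, -0.0]
ft_force: [0.8, -0.3, -0.4]
opening: 56.8
grasp_force: 0.0
```

Request:
carry_out(fingers=[100,100,100,100,100], travel=[[0,0,0],[0,0,0],[0,0,0],[0,0,0],[0,0,0]], spin=[0.04,0.08,0.12,0.16,0.19])

```text
t: 5.52
tcp_pos: [462.1, -157.0, 227.5]
ee_rot: [0.982, 0.19, 0.0, -0.0]
ft_force: [-0.3, 0.6, 0.2]
opening: 57.0
grasp_force: 0.0
```

```bash
cat >> h.py <<'E'
D=np.array([583.017,-152.062]);DY=.104
def yaw(q): 
    m=Ro.from_quat(q).as_matrix();return np.degrees(np.arctan2(m[1,0],m[0,0])),np.degrees(np.arccos(-m[2,2]))
def st(r):
    o=r.observe();p=o["tcp_pos"];e=Ro.from_euler('z',-DY).apply([p[0]-D[0],p[1]-D[1],0])
    print("t",round(o["t"],2),"tcp",np.round(p,1),"dock",np.round(e[:2],1),"yaw,tilt",np.round(yaw(o["ee_rot"]),2),"f",np.round(o["ft_force"],1),"op",round(o["opening"],1),"g",round(o["grasp_force"],1),"q",np.round(o["joint_positions"],2))
E
python3 -c "
from h import *;from station import r;st(r)"
```

```text
t 5.52 tcp [ 462.1 -157.   227.5] dock [-120.8    7.6] yaw,tilt [2.191e+01 1.000e-02] f [-0.3  0.6  0.2] op 57.0 g 0.0 q [-0.51  0.13  0.78  2.05 -0.11  1.   -0.86]
```

Request:
carry_out(fingers=[100,100,100], travel=[[0,0,0],[0,0,0],[0,0,0]], spin=[0.04,0.08,0.089])

```text
t: 5.77
tcp_pos: [462.1, -157.0, 227.4]
ee_rot: [0.999, 0.051, -0.0, -0.0]
ft_force: [-0.0, -0.2, 0.8]
opening: 57.4
grasp_force: 0.0
```

Request:
carry_out(fingers=[100,100,100,100,100], travel=[[0,0,0.2],[0,0.08,0.4],[0,0.08,0.6],[0,0.08,0.8],[0,0.08,1]], spin=[0,0,0,0,0])

```text
t: 6.18
tcp_pos: [462.8, -163.4, 146.8]
ee_rot: [0.999, 0.055, 0.0, 0.0]
ft_force: [0.1, 1.1, -0.6]
opening: 57.0
grasp_force: 0.0
```

Request:
carry_out(fingers=[100,100,100,100,100], travel=[[0,0,0.2],[0,0,0.4],[0,0,0.6],[0,0,0.8],[0,0,1]], spin=[0,0,0,0,0])

```text
t: 6.6
tcp_pos: [462.8, -163.3, 66.8]
ee_rot: [0.999, 0.055, -0.0, 0.0]
ft_force: [0.2, 0.8, 1.0]
opening: 57.2
grasp_force: 0.0
```

Request:
carry_out(fingers=[100,100,100,100], travel=[[0,0,0.1],[0.05,0,0.2],[0.1,0,0.2],[0.15,0,0.2]], spin=[0,0,0,0])

```text
t: 6.93
tcp_pos: [475.8, -161.7, 51.8]
ee_rot: [0.999, 0.055, 0.0, 0.0]
ft_force: [-0.4, -0.1, 0.4]
opening: 57.0
grasp_force: 0.0
```

Request:
carry_out(fingers=[100,100,100,100,100], travel=[[0.06,0,0],[0.12,0,0],[0.18,0,0],[0.24,0,0],[0.3,0,0]], spin=[0,0,0,0,0])

```text
t: 7.35
tcp_pos: [498.8, -158.8, 51.7]
ee_rot: [0.999, 0.055, -0.001, -0.0]
ft_force: [-6.6, -0.3, 5.2]
opening: 57.3
grasp_force: 3.1
```

```bash
python3 -c "
from h import *;from station import r;st(r)"
```

```text
t 7.35 tcp [ 498.8 -158.8   51.7] dock [-84.4   2.1] yaw,tilt [6.27 0.07] f [-6.6 -0.3  5.2] op 57.3 g 3.1 q [-0.31  0.5   0.63  2.11 -0.47  0.67 -0.83]
```

Request:
carry_out(fingers=[100,100,100,100,100], travel=[[0.06,0,-0.01],[0.12,0,-0.02],[0.18,0,-0.03],[0.24,0,-0.04],[0.3,0,-0.05]], spin=[0,0,0,0,0])

```text
t: 7.77
tcp_pos: [522.1, -156.4, 55.6]
ee_rot: [0.999, 0.055, -0.001, -0.0]
ft_force: [-11.0, -1.3, 8.3]
opening: 57.3
grasp_force: 5.4
```

Request:
carry_out(fingers=[100,100,100,100,100], travel=[[0.06,0,-0.01],[0.12,0,-0.02],[0.18,0,-0.03],[0.24,0,-0.04],[0.3,0,-0.05]], spin=[0,0,0,0,0])

```text
t: 8.18
tcp_pos: [545.9, -153.8, 59.6]
ee_rot: [0.999, 0.055, -0.001, -0.0]
ft_force: [-10.7, -0.4, 6.9]
opening: 57.4
grasp_force: 5.5
```

Request:
carry_out(fingers=[100,100,100,100,100], travel=[[0.06,0,-0.02],[0.12,0,-0.03],[0.18,0,-0.05],[0.24,0,-0.06],[0.3,0,-0.08]], spin=[0,0,0,0,0])

```text
t: 8.6
tcp_pos: [570.1, -151.1, 65.9]
ee_rot: [0.999, 0.055, -0.001, -0.0]
ft_force: [-2.2, 0.1, -1.2]
opening: 57.2
grasp_force: 0.9
```

```bash
python3 - <<'E'
from h import *;from station import r;st(r)
import cv2
s=r.read_camera("scene")["img"][150:300,190:390];t=r.read_camera("top")["img"][130:330,330:460]
z=lambda a,k:cv2.resize(a,None,fx=k,fy=k,interpolation=cv2.INTER_CUBIC)
im=np.zeros((400,800,3),np.uint8);im[:400,:533]=z(s,2.6667)[:400,:533];im[:400,540:800]=z(t,2)
cv2.imwrite("pics/push1.png",im[:,:,::-1])
E
```

```text
t 8.6 tcp [ 570.1 -151.1   65.9] dock [-12.8   2.3] yaw,tilt [6.25 0.1 ] f [-2.2  0.1 -1.2] op 57.2 g 0.9 q [-0.33  0.56  0.63  1.96 -0.47  0.77 -0.89]
```

View pics/push1.png

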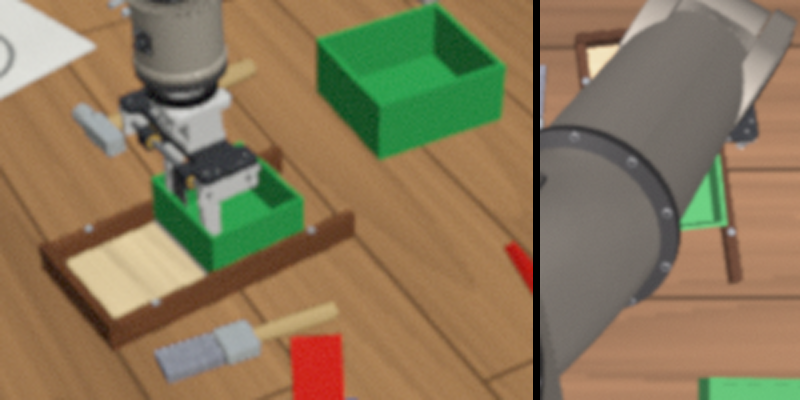

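The tub is square between the guides, nose up on the ramp. I'll keep pushing.

Request:
carry_out(fingers=[100,100,100,100,100], travel=[[0.06,0,-0.01],[0.12,0,-0.02],[0.18,0,-0.03],[0.24,0,-0.04],[0.3,0,-0.06]], spin=[0,0,0,0,0])

```text
t: 9.12
tcp_pos: [595.0, -148.2, 70.6]
ee_rot: [0.998, 0.055, -0.0, -0.0]
ft_force: [-2.7, -0.5, -2.0]
opening: 57.1
grasp_force: 1.4
```

Request:
carry_out(fingers=[100,100,100,100,100], travel=[[0.06,0,-0.01],[0.12,0,-0.02],[0.18,0,-0.03],[0.24,0,-0.04],[0.3,0,-0.06]], spin=[0,0,0,0,0])

```text
t: 9.53
tcp_pos: [618.9, -145.6, 75.5]
ee_rot: [0.998, 0.055, -0.0, 0.0]
ft_force: [-1.9, -0.6, -1.8]
opening: 56.9
grasp_force: 1.0
```

Request:
carry_out(fingers=[100,100,100,100,100], travel=[[0.06,0,0],[0.12,0,0],[0.18,0,0],[0.24,0,0],[0.3,0,0]], spin=[0,0,0,0,0])

```text
t: 9.95
tcp_pos: [642.8, -143.0, 75.5]
ee_rot: [0.998, 0.055, 0.0, 0.0]
ft_force: [-1.6, -0.6, 0.8]
opening: 56.9
grasp_force: 0.9
```

```bash
python3 - <<'E'
from h import *;from station import r;st(r)
E
```

```text
t 9.95 tcp [ 642.8 -143.    75.5] dock [60.4  2.8] yaw,tilt [6.28 0.01] f [-1.6 -0.6  0.8] op 56.9 g 0.9 q [-0.32  0.64  0.62  1.79 -0.48  0.86 -0.94]
```

Request:
carry_out(fingers=[100,100,100,100,100], travel=[[0.05,0,0.03],[0.1,0,0.06],[0.15,0,0.1],[0.2,0,0.13],[0.25,0,0.15]], spin=[0,0,0,0,0])

```text
t: 10.37
tcp_pos: [662.3, -140.9, 63.0]
ee_rot: [0.999, 0.055, -0.0, -0.0]
ft_force: [-3.2, -0.7, 2.3]
opening: 57.1
grasp_force: 1.6
```

Request:
carry_out(fingers=[100,100,100,100,100], travel=[[0.05,0,0],[0.1,0,0],[0.14,0,0],[0.18,0,0],[0.22,0,0]], spin=[0,0,0,0,0])

```text
t: 10.78
tcp_pos: [679.9, -138.9, 63.5]
ee_rot: [0.998, 0.055, -0.0, 0.0]
ft_force: [-1.0, -0.8, -0.5]
opening: 57.1
grasp_force: 0.8
```

Request:
carry_out(fingers=[100,100,100,100,100], travel=[[0.02,0,0],[0.04,0,0],[0.06,0,0],[0.08,0,0],[0.1,0,0]], spin=[0,0,0,0,0])

```text
t: 11.2
tcp_pos: [687.7, -138.1, 63.5]
ee_rot: [0.999, 0.055, -0.0, 0.0]
ft_force: [-1.2, 0.1, -1.5]
opening: 57.2
grasp_force: 0.8
```

```bash
python3 - <<'E'
from h import *;from station import r;st(r)
E
```

```text
t 11.2 tcp [ 687.7 -138.1   63.5] dock [105.5   3. ] yaw,tilt [6.27 0.  ] f [-1.2  0.1 -1.5] op 57.2 g 0.8 q [-0.3   0.72  0.6   1.69 -0.5   0.9  -0.96]
```

Request:
carry_out(fingers=[100,100,100], travel=[[0.02,0,0],[0.04,0,0],[0.05,0,0]], spin=[0,0,0])

```text
t: 11.45
tcp_pos: [691.8, -137.7, 63.5]
ee_rot: [0.998, 0.055, 0.0, 0.0]
ft_force: [-2.0, -0.5, 0.1]
opening: 57.2
grasp_force: 1.2
```

Request:
carry_out(fingers=[100,100,100], travel=[[0.01,0,0],[0.02,0,0],[0.03,0,0]], spin=[0,0,0])

```text
t: 11.7
tcp_pos: [693.9, -137.4, 63.5]
ee_rot: [0.999, 0.055, -0.0, 0.0]
ft_force: [-2.1, -0.5, 0.0]
opening: 57.5
grasp_force: 1.1
```

```bash
python3 - <<'E'
from h import *;from station import r;st(r)
import cv2
s=r.read_camera("scene")["img"][170:290,190:350]
cv2.imwrite("pics/push2.png",cv2.resize(s,None,fx=5,fy=5,interpolation=cv2.INTER_CUBIC)[:,:,::-1])
E
```

```text
t 11.7 tcp [ 693.9 -137.4   63.5] dock [111.8   3. ] yaw,tilt [6.27 0.01] f [-2.1 -0.5  0. ] op 57.5 g 1.1 q [-0.3   0.73  0.6   1.67 -0.5   0.9  -0.96]
```

View pics/push2.png

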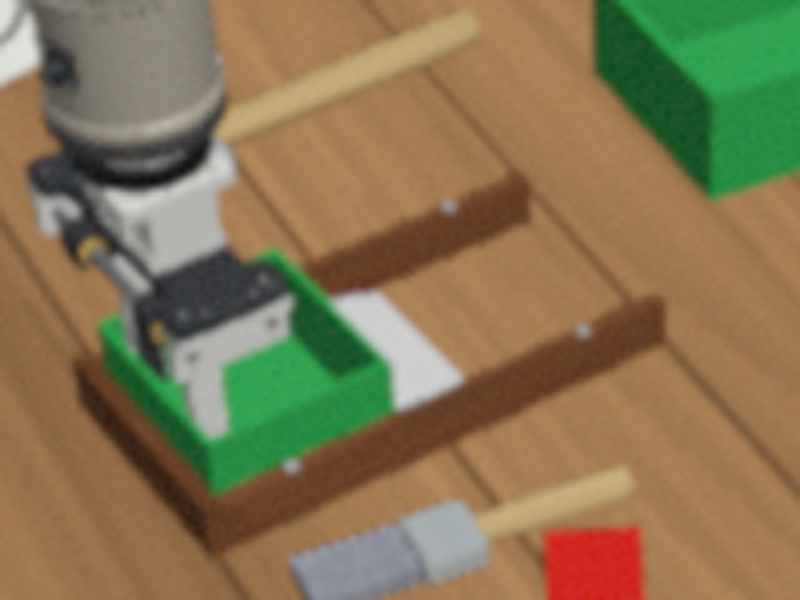

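```bash
python3 - <<'E'
from h import *
for X in(60,63,66):
  for zz in(70,78):
    L=np.array([[X+60,65,70],[X-60,65,zz],[X-60,-65,zz],[X+60,-65,70]],float)
    w=Ro.from_euler('z',DY).apply(L)+[D[0],D[1],0]
    print(X,zz,np.round((proj("scene",w)-[190,170])*5).tolist())
E
```

```text
60 70 [[214.0, 441.0], [399.0, 358.0], [283.0, 241.0], [104.0, 317.0]]
60 78 [[214.0, 441.0], [398.0, 347.0], [282.0, 231.0], [104.0, 317.0]]
63 70 [[209.0, 443.0], [394.0, 360.0], [279.0, 243.0], [99.0, 319.0]]
63 78 [[209.0, 443.0], [393.0, 349.0], [278.0, 233.0], [99.0, 319.0]]
66 70 [[204.0, 446.0], [390.0, 362.0], [274.0, 245.0], [94.0, 321.0]]
66 78 [[204.0, 446.0], [389.0, 351.0], [273.0, 235.0], [94.0, 321.0]]
```

The tub is home. The rear rim corners at crop (390,370) and (275,250) match a level pose at x≈65 mm. On to the cup.

Request:
carry_out(fingers=[100,100,100,100,100], travel=[[-0.1,0,0],[-0.1,0,-0.25],[-0.1,0,-0.5],[-0.1,0,-0.75],[-0.1,0,-1]], spin=[0,0,0,0,0])

```text
t: 12.17
tcp_pos: [685.6, -138.4, 144.5]
ee_rot: [0.999, 0.055, 0.0, 0.0]
ft_force: [0.4, 0.5, 0.6]
opening: 57.3
grasp_force: 0.0
```

Request:
carry_out(fingers=[0,0,0,0,0], travel=[[0,0,-0.4],[-0.05,-0.2,-0.8],[-0.1,-0.45,-0.8],[-0.2,-0.7,-0.8],[-0.24,-0.93,-0.8]], spin=[0,0,0,0,0])

```text
t: 12.58
tcp_pos: [657.9, -65.8, 208.2]
ee_rot: [0.999, 0.055, 0.001, -0.0]
ft_force: [0.5, 0.6, -0.4]
opening: 87.0
grasp_force: 0.0
```

Request:
carry_out(fingers=[0,0,0,0,0], travel=[[-0.05,-0.2,0],[-0.1,-0.4,0],[-0.15,-0.6,0],[-0.2,-0.8,0],[-0.24,-0.93,0]], spin=[0,0,0,0,0])

```text
t: 13.0
tcp_pos: [630.9, 7.0, 207.5]
ee_rot: [0.998, 0.055, 0.0, -0.0]
ft_force: [0.2, 0.6, -0.2]
opening: 93.7
grasp_force: 0.0
```

Request:
carry_out(fingers=[0,0,0,0,0], travel=[[-0.05,-0.2,0],[-0.1,-0.4,0],[-0.15,-0.6,0],[-0.2,-0.8,0],[-0.24,-0.93,0]], spin=[0,0,0,0,0])

```text
t: 13.42
tcp_pos: [603.7, 78.7, 207.5]
ee_rot: [0.998, 0.055, 0.0, -0.0]
ft_force: [-0.5, -0.5, 0.3]
opening: 93.9
grasp_force: 0.0
```

Request:
carry_out(fingers=[0,0,0,0,0], travel=[[-0.05,-0.2,0],[-0.1,-0.4,0],[-0.15,-0.6,0],[-0.2,-0.8,0],[-0.24,-0.93,0]], spin=[-0.04,-0.08,-0.12,-0.16,-0.19])

```text
t: 13.83
tcp_pos: [576.6, 150.4, 207.6]
ee_rot: [0.937, 0.35, 0.0, -0.0]
ft_force: [0.1, -0.8, 0.4]
opening: 94.0
grasp_force: 0.0
```

Request:
carry_out(fingers=[0,0,0,0,0], travel=[[0,0,0],[0,0,0],[0,0,0],[0,0,0],[0,0,0]], spin=[-0.04,-0.08,-0.12,-0.137,-0.137])

```text
t: 14.25
tcp_pos: [577.1, 148.6, 207.6]
ee_rot: [0.842, 0.539, 0.0, -0.0]
ft_force: [0.2, 0.4, 0.2]
opening: 93.9
grasp_force: 0.0
```

```bash
cat >> h.py <<'E'
def need(r,tgt,yw=None):
    o=r.observe();m=Ro.from_quat(o["ee_rot"]).as_matrix();v=m.T@(np.array(tgt)-o["tcp_pos"])
    print("travel",np.round(v/80,3),"spin",None if yw is None else round(((yaw(o["ee_rot"])[0]-yw+180)%360-180)/180,3))
E
python3 - <<'E'
from h import *;from station import r;st(r);need(r,[579.1,148.2,103],65.1)
import cv2
a=r.read_camera("scene");np.savez("scene2.npz",**a)
s=a["img"][220:370,230:430]
cv2.imwrite("pics/pre.png",cv2.resize(s,None,fx=4,fy=4,interpolation=cv2.INTER_CUBIC)[:,:,::-1])
E
```

```text
t 14.25 tcp [577.1 148.6 207.6] dock [ 25.4 299.7] yaw,tilt [6.528e+01 3.000e-02] f [0.2 0.4 0.2] op 93.9 g 0.0 q [-0.74  0.34  0.48  1.83 -0.18  1.01 -0.62]
travel [0.005 0.024 1.308] spin 0.001
```

View pics/pre.png

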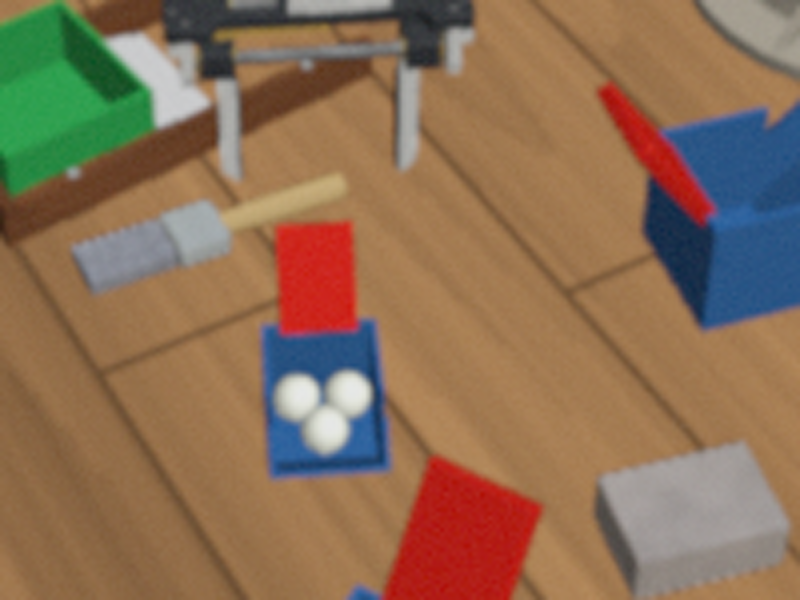

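The view is clear: the fingers straddle the red grip (px ~(315,275) in the crop) and the balls are in the cup. Descend and pinch.

Request:
carry_out(fingers=[0,0,0,0,0], travel=[[0.01,0.02,0.2],[0.01,0.02,0.4],[0.01,0.02,0.6],[0.01,0.02,0.8],[0.01,0.02,1]], spin=[0,0,0,0,0])

```text
t: 14.72
tcp_pos: [578.9, 148.9, 126.8]
ee_rot: [0.844, 0.537, 0.0, 0.0]
ft_force: [-0.1, -0.3, -0.3]
opening: 93.9
grasp_force: 0.0
```

Request:
carry_out(fingers=[0,0,80,120,140], travel=[[0,0,0.15],[0,0,0.31],[0,0,0.31],[0,0,0.31],[0,0,0.31]], spin=[0,0,0,0,0])

```text
t: 15.13
tcp_pos: [579.3, 149.2, 103.3]
ee_rot: [0.843, 0.538, 0.0, 0.0]
ft_force: [-0.0, 0.6, -0.3]
opening: 77.5
grasp_force: 0.0
```

Request:
carry_out(fingers=[180,255,255,255,255], travel=[[0,0,0],[0,0,0],[0,0,0],[0,0,0],[0,0,0]], spin=[0,0,0,0,0])

```text
t: 15.55
tcp_pos: [579.2, 149.2, 103.0]
ee_rot: [0.843, 0.538, 0.0, 0.0]
ft_force: [-1.1, 0.3, 3.8]
opening: 50.2
grasp_force: 29.9
```

Request:
carry_out(fingers=[255,255,255,255,255], travel=[[0,0,-0.02],[0,0,-0.05],[0,0,-0.08],[0,0,-0.11],[0,0,-0.15]], spin=[0,0,0,0,0])

```text
t: 15.97
tcp_pos: [578.7, 149.1, 114.8]
ee_rot: [0.843, 0.538, -0.0, -0.0]
ft_force: [-0.4, 0.2, -3.5]
opening: 49.7
grasp_force: 29.9
```

```bash
python3 - <<'E'
from h import *;from station import r;st(r);print(np.round(r.observe()["moment"],2))
import cv2
a=r.read_camera("scene")
s=a["img"][220:370,230:430]
cv2.imwrite("pics/lift.png",cv2.resize(s,None,fx=4,fy=4,interpolation=cv2.INTER_CUBIC)[:,:,::-1])
E
```

```text
t 15.97 tcp [578.7 149.1 114.8] dock [ 27. 300.] yaw,tilt [6.513e+01 3.000e-02] f [-0.4  0.2 -3.5] op 49.7 g 29.9 q [-0.7   0.46  0.44  1.9  -0.25  0.84 -0.56]
[-0.25  0.17 -0.01]
```

View pics/lift.png

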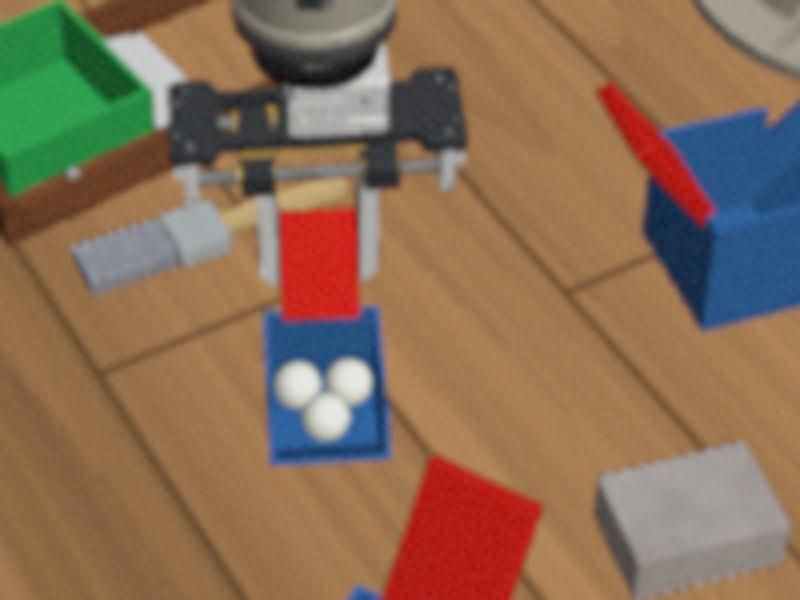

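The cup is fully borne (−3.5 N) with the balls in and looks nearly unpitched: lip corners at crop (272,463)/(390,458), grip top at (280,210)/(357,208). I'll measure the actual pitch and work out the carry to the tub. The plan is to lower the cup in along dock +y, where the tub is 120 mm inside, with the lip near the +y wall.

```bash
cat >> h.py <<'E'
def cupfit(px,loc,tcp,yw,x0=(0,0,0)):
    # cup pitched by p (deg, lip down) about grasp point at tcp-3 z, plus offsets dx(cup x), dz
    g=np.array([-67,0,65.]);T=np.array([tcp[0],tcp[1],tcp[2]-3])
    def W(q):
        v=Ro.from_euler('y',q[0],degrees=True).apply(np.array(loc,float)-g)+[q[1],0,q[2]]
        return Ro.from_euler('z',yw,degrees=True).apply(v)+T
    f=lambda q:(proj("scene",W(q))-px).ravel()
    s=least_squares(f,x0);print("pitch,dx,dz",np.round(s.x,1),"res",np.round(f(s.x),1));return s.x
E
python3 - <<'E'
from h import *;from station import r
px=np.array([[272,463],[390,458],[280,210],[357,208]])/4+[230,220]
loc=[[59,-37,15],[59,37,15],[-82,-25,86],[-82,25,86]]
cupfit(px,loc,[578.7,149.1,114.8],65.1)
st(r)
E=Ro.from_euler('z',DY)
# grip target: lip at dock y=52, x=66; grip 126 behind
tg=E.apply([65,52-126,0])[:2]+D; print(tg,"yaw",np.degrees(DY)+90); need(r,[*tg,230],96)
E
```

```text
pitch,dx,dz [5.6 6.7 9.4] res [-0.3  0.5  0.6 -0.3 -1.3  0.2 -0.7 -0.4]
t 16.02 tcp [579.1 149.2 115.5] dock [ 27.4 300.1] yaw,tilt [6.514e+01 2.000e-02] f [ 1.4 -0.  -2.5] op 49.6 g 29.9 q [-0.7   0.46  0.44  1.9  -0.25  0.84 -0.56]
[ 655.3479309  -218.91434801] yaw 95.95876106936056
travel [-3.774  2.8   -1.432] spin -0.171
```

Request:
carry_out(fingers=[255,255,255,255,255], travel=[[0,0,-0.05],[0,0,-0.15],[0,0,-0.3],[0,0,-0.45],[0,0,-0.6]], spin=[0,0,0,0,0])

```text
t: 16.43
tcp_pos: [579.1, 149.2, 164.3]
ee_rot: [0.843, 0.538, 0.0, 0.0]
ft_force: [0.3, 0.7, -3.9]
opening: 50.1
grasp_force: 29.9
```

Request:
carry_out(fingers=[255,255,255,255,255], travel=[[-0.03,0.02,-0.15],[-0.1,0.08,-0.3],[-0.2,0.16,-0.45],[-0.32,0.24,-0.6],[-0.46,0.34,-0.75]], spin=[0,0,0,0,0])

```text
t: 16.85
tcp_pos: [588.3, 102.9, 224.0]
ee_rot: [0.843, 0.538, 0.0, 0.0]
ft_force: [-0.0, -0.0, -4.9]
opening: 50.0
grasp_force: 29.9
```

Request:
carry_out(fingers=[255,255,255,255,255], travel=[[-0.14,0.1,-0.08],[-0.28,0.2,-0.1],[-0.42,0.31,-0.1],[-0.56,0.41,-0.1],[-0.7,0.52,-0.1]], spin=[0,0,0,0,0])

```text
t: 17.27
tcp_pos: [602.2, 34.1, 230.3]
ee_rot: [0.843, 0.538, -0.0, -0.0]
ft_force: [-0.4, -0.1, -2.9]
opening: 49.5
grasp_force: 29.9
```

Request:
carry_out(fingers=[255,255,255,255,255], travel=[[-0.14,0.1,0],[-0.28,0.2,0],[-0.42,0.31,0],[-0.56,0.41,0],[-0.7,0.52,0]], spin=[0,0,0,0,0])

```text
t: 17.68
tcp_pos: [616.2, -34.2, 230.1]
ee_rot: [0.843, 0.538, -0.001, -0.0]
ft_force: [0.4, 0.2, -3.9]
opening: 49.6
grasp_force: 29.9
```

Request:
carry_out(fingers=[255,255,255,255,255], travel=[[-0.14,0.1,0],[-0.28,0.2,0],[-0.42,0.31,0],[-0.56,0.41,0],[-0.7,0.52,0]], spin=[0,0,0,0,0])

```text
t: 18.1
tcp_pos: [630.4, -102.4, 230.2]
ee_rot: [0.843, 0.538, -0.0, -0.0]
ft_force: [0.3, -0.3, -4.8]
opening: 49.7
grasp_force: 29.9
```

```bash
python3 - <<'E'
from h import *;from station import r
st(r);print(r.observe()["moment"])
tg=Ro.from_euler('z',DY).apply([65,52-126,0])[:2]+D; need(r,[*tg,230],96)
E
```

```text
t 18.1 tcp [ 630.4 -102.4  230.2] dock [52.3 44.5] yaw,tilt [6.51e+01 5.00e-02] f [ 0.3 -0.3 -4.8] op 49.7 g 29.9 q [-0.36  0.41  0.56  1.71 -0.24  1.09 -0.16]
[-0.27826063  0.14422237 -0.00550362]
travel [-1.19   0.896  0.003] spin -0.172
```

Request:
carry_out(fingers=[255,255,255,255,255], travel=[[-0.14,0.1,0],[-0.28,0.2,0],[-0.4,0.3,0],[-0.52,0.39,0],[-0.6,0.45,0]], spin=[0,0,0,0,0])

```text
t: 18.52
tcp_pos: [643.3, -161.0, 230.6]
ee_rot: [0.843, 0.538, -0.0, 0.0]
ft_force: [0.9, 0.3, -3.6]
opening: 49.8
grasp_force: 29.9
```

Request:
carry_out(fingers=[255,255,255,255,255], travel=[[-0.12,0.1,0],[-0.24,0.2,0],[-0.36,0.29,0],[-0.48,0.38,0],[-0.59,0.45,0]], spin=[-0.03,-0.06,-0.1,-0.14,-0.17])

```text
t: 18.93
tcp_pos: [656.3, -218.0, 230.6]
ee_rot: [0.668, 0.744, -0.0, -0.0]
ft_force: [0.3, 0.4, -3.0]
opening: 49.8
grasp_force: 29.9
```

```bash
python3 - <<'E'
from h import *;from station import r
st(r);print(r.observe()["moment"])
tg=Ro.from_euler('z',DY).apply([65,52-126,0])[:2]+D; need(r,[*tg,230],96)
import cv2
a=r.read_camera("scene");b=r.read_camera("top")
im=np.zeros((600,800,3),np.uint8)
im[:600,:400]=cv2.resize(a["img"][140:290,200:300],None,fx=4,fy=4,interpolation=cv2.INTER_CUBIC)
im[:600,400:]=cv2.resize(b["img"][135:285,340:440],None,fx=4,fy=4,interpolation=cv2.INTER_CUBIC)
cv2.imwrite("pics/over.png",im[:,:,::-1])
E
```

```text
t 18.93 tcp [ 656.3 -218.   230.6] dock [ 66.  -73.2] yaw,tilt [96.14  0.  ] f [ 0.3  0.4 -3. ] op 49.8 g 29.9 q [-0.08  0.48  0.44  1.58 -0.22  1.13  0.51]
[-0.25587894 -0.00080003  0.01853978]
travel [-0.01  -0.013  0.007] spin 0.001
```

View pics/over.png

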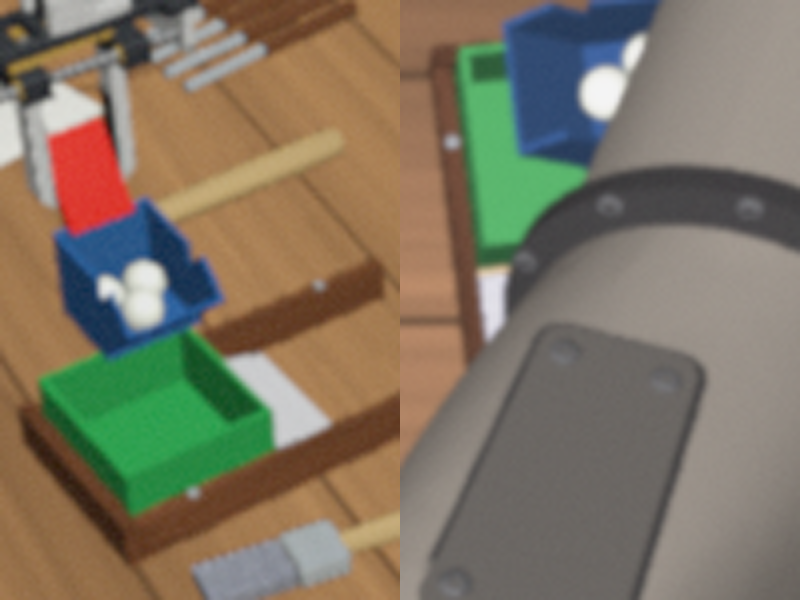

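The cup is over the tub with the balls in. Lip corners: scene crop (107,355)/(220,297), top crop (108,20)/(123,153). I'll compute the pitch from both views.

```bash
python3 - <<'E'
from h import *
T=np.array([656.3,-218.0,227.6]);g=np.array([-67,0,65.])
sc=lambda x,y:np.array([200+x/4,140+y/4]);tp=lambda x,y:np.array([340+(x-400)/4,135+y/4])
obs=[("scene",sc(107,355),(59,-37,15)),("scene",sc(220,297),(59,37,15)),("scene",sc(147,200),(-45,37,35)),("scene",sc(55,235),(-45,-37,35)),
("top",tp(508,20),(59,-37,15)),("top",tp(523,153),(59,37,15)),("scene",sc(105,120),(-82,25,86)),("scene",sc(50,140),(-82,-25,86))]
def W(q,L): return Ro.from_euler('z',96.1,degrees=True).apply(Ro.from_euler('y',q[0],degrees=True).apply(np.array(L,float)-g)+[q[1],0,q[2]])+T
f=lambda q:np.concatenate([proj(n,W(q,L))[0]-p for n,p,L in obs])
for fix in(False,True):
    s=least_squares((lambda q:f([q[0],0,0])) if fix else f,[0.,0,0],loss='soft_l1');q=s.x if not fix else [s.x[0],0,0]
    print(np.round(q,1),np.round(f(q).reshape(-1,2),1).tolist())
    for nm,L in(("lip",(59,0,15)),("corner",(21,0,-35)),("backbot",(-45,0,-35))):
        w=W(q,L);print(nm,np.round(Ro.from_euler('z',-DY).apply([w[0]-D[0],w[1]-D[1],w[2]]),1))
E
```

```text
[8.8 4.2 2.2] [[5.2, -1.4], [0.6, 3.0], [-0.4, -0.7], [-0.9, -0.1], [-0.5, 1.9], [-0.0, 1.5], [-0.8, -0.6], [-3.3, 0.4]]
lip [ 65.7  47.9 161.1]
corner [ 65.9   2.7 117.5]
backbot [ 66.  -62.5 127.6]
[4.9 0.  0. ] [[5.0, -3.1], [0.5, 1.4], [-0.8, -0.8], [-1.3, -0.2], [-0.4, 0.9], [0.1, 0.8], [-1.7, -0.7], [-4.1, 0.4]]
lip [ 65.7  48.1 167.1]
corner [ 65.8   6.  120.5]
backbot [ 66.  -59.8 126.1]
```

Request:
carry_out(fingers=[255,255,255,255,255], travel=[[0.02,0,0.05],[0.05,0,0.15],[0.075,0,0.3],[0.075,0,0.45],[0.075,0,0.55]], spin=[0,0,0,0,0])

```text
t: 19.45
tcp_pos: [654.9, -209.8, 184.3]
ee_rot: [0.671, 0.742, -0.0, -0.001]
ft_force: [0.0, -0.3, -3.6]
opening: 49.7
grasp_force: 30.0
```

Request:
carry_out(fingers=[255,255,255,255,255], travel=[[0,0,0.1],[0,0,0.2],[0,0,0.3],[0,0,0.4],[0,0,0.48]], spin=[0,0,0,0,0])

```text
t: 19.87
tcp_pos: [655.3, -211.3, 147.3]
ee_rot: [0.671, 0.742, -0.0, -0.0]
ft_force: [0.1, -0.3, -3.8]
opening: 49.9
grasp_force: 30.0
```

Request:
carry_out(fingers=[255,255,255,255,255], travel=[[0,0,0.05],[0,0,0.1],[0,0,0.15],[0,0,0.19],[0,0,0.19]], spin=[0,0,0,0,0])

```text
t: 20.28
tcp_pos: [655.2, -211.1, 132.5]
ee_rot: [0.671, 0.742, -0.0, -0.0]
ft_force: [-0.6, 0.3, -4.9]
opening: 50.1
grasp_force: 30.0
```

```bash
python3 - <<'E'
from h import *;from station import r
for i in range(3): st(r);print(np.round(r.observe()["moment"],2));r.read_camera("top")
E
```

```text
t 20.28 tcp [ 655.2 -211.1  132.5] dock [ 65.6 -66.2] yaw,tilt [9.574e+01 4.000e-02] f [-0.6  0.3 -4.9] op 50.1 g 30.0 q [-0.07  0.57  0.41  1.67 -0.26  0.96  0.53]
[-0.24  0.05 -0.02]
t 20.33 tcp [ 655.3 -211.2  132.9] dock [ 65.8 -66.3] yaw,tilt [9.574e+01 2.000e-02] f [ 0.3 -0.9 -3. ] op 49.7 g 30.0 q [-0.07  0.57  0.41  1.67 -0.26  0.96  0.53]
[-0.21  0.    0.04]
t 20.38 tcp [ 655.5 -211.2  133.2] dock [ 65.9 -66.4] yaw,tilt [95.73  0.  ] f [ 0.1  0.4 -3.8] op 49.8 g 30.0 q [-0.07  0.57  0.41  1.67 -0.26  0.96  0.53]
[-0.26  0.01 -0.06]
```

Request:
carry_out(fingers=[255,255,255,255,255], travel=[[0,0,0.02],[0,0,0.04],[0.03,0,0.04],[0.06,0,0.04],[0.09,0,0.04]], spin=[0,0,0,0,0])

```text
t: 20.85
tcp_pos: [655.0, -205.4, 130.5]
ee_rot: [0.671, 0.741, -0.0, 0.001]
ft_force: [2.9, -14.0, 1.6]
opening: 49.9
grasp_force: 30.0
```

```bash
python3 - <<'E'
from h import *;from station import r
st(r);print(np.round(r.observe()["moment"],2))
E
```

```text
t 20.85 tcp [ 655.  -205.4  130.5] dock [ 66.1 -60.5] yaw,tilt [95.7   0.15] f [  2.9 -14.    1.6] op 49.9 g 30.0 q [-0.08  0.56  0.41  1.68 -0.26  0.95  0.52]
[-3.58 -0.33  0.21]
```

Request:
carry_out(fingers=[255,255,255,255], travel=[[0.02,0,-0.05],[0.05,0,-0.1],[0.08,0,-0.15],[0.11,0,-0.2]], spin=[0,0,0,0])

```text
t: 21.18
tcp_pos: [653.8, -194.6, 146.3]
ee_rot: [0.671, 0.742, 0.0, -0.0]
ft_force: [-0.4, 0.1, -3.9]
opening: 49.6
grasp_force: 30.0
```

```bash
python3 - <<'E'
from h import *;from station import r
st(r)
E
```

```text
t 21.18 tcp [ 653.8 -194.6  146.3] dock [ 66.  -49.6] yaw,tilt [9.576e+01 2.000e-02] f [-0.4  0.1 -3.9] op 49.6 g 30.0 q [-0.1   0.54  0.41  1.68 -0.25  0.98  0.5 ]
```

```bash
cat > pit.py <<'E'
from h import *;from station import r;import cv2,sys
st(r);o=r.observe();T=o["tcp_pos"]-[0,0,3];yw=yaw(o["ee_rot"])[0]
a=r.read_camera("scene")["img"].astype(int)
c=proj("scene",T)[0].astype(int)
red=((a[...,0]>110)&(a[...,1]<70)&(a[...,2]<70)).astype(np.uint8)
m=np.zeros_like(red);m[c[1]-45:c[1]+45,c[0]-30:c[0]+30]=1;red*=m
n,l,s,_=cv2.connectedComponentsWithStats(red);red=(l==1+np.argmax(s[1:,4])).astype(np.uint8)
g=np.array([-67,0,65.]);best=[]
d=np.array([-.574,0,.819]);nn=np.array([.819,0,.574])
P=[-67*0+0*d]
L=[g+d*u+nn*v+[0,w,0] for u in(26,-36) for v in(-5,5) for w in(-25,25)]
for p in range(-10,110,1):
    W=Ro.from_euler('z',yw,degrees=True).apply(Ro.from_euler('y',p,degrees=True).apply(np.array(L)-g))+T
    h=cv2.convexHull((proj("scene",W)*16).astype(np.int32));k=np.zeros_like(red);cv2.fillConvexPoly(k,h,1,shift=4)
    best.append(((k&red).sum()/(k|red).sum(),p))
best.sort();print("pitch",best[-3:],"area",red.sum())
b=[p for _,p in best][-1]
for nm,q in(("lip",(59,0,15)),("corner",(21,0,-35)),("backbot",(-45,0,-35))):
    w=Ro.from_euler('z',yw,degrees=True).apply(Ro.from_euler('y',b,degrees=True).apply(np.array(q)-g))+T
    print(nm,np.round(Ro.from_euler('z',-DY).apply([w[0]-D[0],w[1]-D[1],w[2]])))
# balls: white blobs
wh=((a.min(2)>185)&(a.max(2)-a.min(2)<30)).astype(np.uint8);n,l,s,ce=cv2.connectedComponentsWithStats(wh[160:300,180:350])
print([(int(s[i,4]),np.round(ce[i]+[180,160]).tolist()) for i in range(1,n) if s[i,4]>8])
E
python3 pit.py
```

```text
t 21.18 tcp [ 653.8 -194.6  146.3] dock [ 66.  -49.6] yaw,tilt [9.576e+01 2.000e-02] f [-0.4  0.1 -3.9] op 49.6 g 30.0 q [-0.1   0.54  0.41  1.68 -0.25  0.98  0.5 ]
pitch [(np.float64(0.7488789237668162), 7), (np.float64(0.7505567928730512), -1), (np.float64(0.7545045045045045), 5)] area 348
lip [66. 72. 82.]
corner [66. 29. 36.]
backbot [ 66. -36.  42.]
[(268, [201.0, 167.0]), (12, [236.0, 161.0]), (191, [185.0, 171.0]), (17, [235.0, 171.0]), (56, [184.0, 186.0]), (194, [270.0, 239.0]), (107, [243.0, 238.0]), (35, [235.0, 238.0])]
```

```bash
python3 - <<'E'
from h import *;from station import r
import cv2
a=r.read_camera("scene")["img"][170:270,205:295];b=r.read_camera("top")["img"][140:240,345:415]
im=np.zeros((600,800,3),np.uint8)
im[:,:480]=cv2.resize(a,(540,600),interpolation=cv2.INTER_CUBIC)[:,:480]
im[:448,485:]=cv2.resize(b,None,fx=4.5,fy=4.48,interpolation=cv2.INTER_CUBIC)[:448,:315]
cv2.imwrite("pics/tip1.png",im[:,:,::-1])
E
```

```text
(no output)
```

View pics/tip1.png

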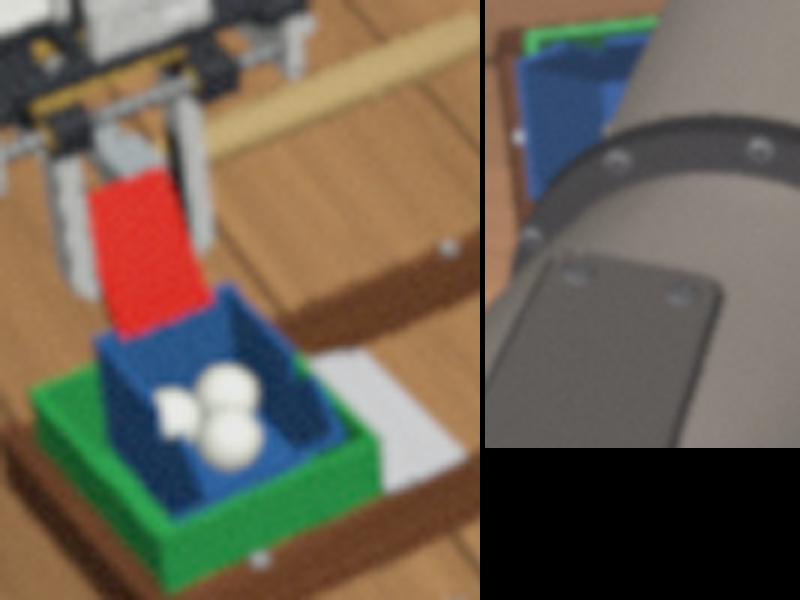

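```bash
python3 - <<'E'
from h import *
T=np.array([653.8,-194.6,143.3]);g=np.array([-67,0,65.])
sc=lambda x,y:np.array([205+x/6,170+y/6])
tp=lambda x,y:np.array([345+(x-485)/4.5,140+y/4.48])
obs=[("scene",sc(175,520),(59,-37,15)),("scene",sc(345,440),(59,37,15)),("scene",sc(92,195),(-82,-25,86)),("scene",sc(165,170),(-82,25,86)),
("scene",sc(97,342),(-45,-37,35)),("scene",sc(230,286),(-45,37,35)),("top",tp(522,58),(59,-37,15)),("top",tp(540,200),(59,37,15))]
def W(q,L): return Ro.from_euler('z',95.8,degrees=True).apply(Ro.from_euler('y',q[0],degrees=True).apply(np.array(L,float)-g)+[q[1],0,q[2]])+T
f=lambda q:np.concatenate([proj(n,W(q,L))[0]-p for n,p,L in obs])
for fix in(False,True):
    s=least_squares((lambda q:f([q[0],0,0])) if fix else f,[0.,0,0],loss='soft_l1');q=s.x if not fix else [s.x[0],0,0]
    print(np.round(q,1),np.round(f(q).reshape(-1,2),1).tolist())
    for nm,L in(("lip",(59,0,15)),("corner",(21,0,-35)),("backbot",(-45,0,-35))):
        w=W(q,L);print(nm,np.round(Ro.from_euler('z',-DY).apply([w[0]-D[0],w[1]-D[1],w[2]]),1))
E
```

```text
[7.2 4.  2.2] [[5.0, -1.9], [-0.3, 1.1], [-3.5, 1.7], [0.0, -0.4], [-0.8, -0.4], [-0.1, -0.6], [-0.1, 1.7], [-0.4, 0.9]]
lip [66.3 73.1 80.2]
corner [66.2 29.2 35.3]
backbot [ 66.  -36.3  43.5]
[4.3 0.  0. ] [[4.7, -3.1], [-0.6, -0.1], [-4.3, 1.6], [-0.8, -0.5], [-1.1, -0.6], [-0.5, -0.7], [0.4, 1.1], [0.1, 0.4]]
lip [66.3 72.2 84. ]
corner [66.2 30.6 37. ]
backbot [ 66.  -35.2  41.9]
```

The lip rode up over the +y wall and the pitch is still ~6°: the pinch holds torsion too firmly over the whole pad. I'll set the cup down on the tub floor and re-pinch just the grip's free end. The smaller contact patch should let the cup pivot easily.

Request:
carry_out(fingers=[255,255,255,255,255], travel=[[-0.05,0,0],[-0.1,0,0],[-0.16,0,0],[-0.22,0,0],[-0.22,0,0.04]], spin=[0,0,0,0,0])

```text
t: 21.75
tcp_pos: [655.6, -214.8, 143.0]
ee_rot: [0.671, 0.741, -0.0, 0.001]
ft_force: [0.6, -0.6, -3.6]
opening: 49.8
grasp_force: 30.0
```

Request:
carry_out(fingers=[255,255,255,255,255], travel=[[0,0,0.04],[0,0,0.08],[0,0,0.12],[0,0,0.16],[0,0,0.18]], spin=[0,0,0,0,0])

```text
t: 22.17
tcp_pos: [655.4, -212.5, 127.6]
ee_rot: [0.671, 0.742, -0.0, -0.0]
ft_force: [0.3, 0.1, -3.2]
opening: 49.7
grasp_force: 30.0
```

```bash
python3 - <<'E'
from h import *;from station import r
st(r)
E
```

```text
t 22.17 tcp [ 655.4 -212.5  127.6] dock [ 65.7 -67.6] yaw,tilt [9.575e+01 4.000e-02] f [ 0.3  0.1 -3.2] op 49.7 g 30.0 q [-0.06  0.57  0.4   1.67 -0.26  0.95  0.54]
```

Request:
carry_out(fingers=[255,255,255,255,255], travel=[[0,0,0.02],[0,0,0.04],[0,0,0.06],[0,0,0.08],[0,0,0.09]], spin=[0,0,0,0,0])

```text
t: 22.58
tcp_pos: [655.5, -212.8, 120.9]
ee_rot: [0.671, 0.742, -0.0, -0.0]
ft_force: [-0.7, 0.5, -4.9]
opening: 49.4
grasp_force: 30.0
```

```bash
python3 - <<'E'
from h import *;from station import r
st(r)
E
```

```text
t 22.58 tcp [ 655.5 -212.8  120.9] dock [ 65.8 -67.9] yaw,tilt [9.574e+01 1.000e-02] f [-0.7  0.5 -4.9] op 49.4 g 30.0 q [-0.06  0.58  0.4   1.68 -0.27  0.94  0.54]
```

Request:
carry_out(fingers=[255,255,255,255], travel=[[0,0,0.01],[0,0,0.02],[0,0,0.03],[0,0,0.04]], spin=[0,0,0,0])

```text
t: 22.92
tcp_pos: [655.7, -213.5, 118.4]
ee_rot: [0.671, 0.741, -0.0, 0.001]
ft_force: [-2.9, -4.3, 7.0]
opening: 49.7
grasp_force: 30.0
```

```bash
python3 - <<'E'
from h import *;from station import r
st(r)
E
```

```text
t 22.92 tcp [ 655.7 -213.5  118.4] dock [ 65.9 -68.7] yaw,tilt [9.571e+01 6.000e-02] f [-2.9 -4.3  7. ] op 49.7 g 30.0 q [-0.06  0.58  0.4   1.68 -0.27  0.93  0.54]
```

The cup is flat on the tub floor (p≈0). I'll release and re-pinch only the grip's free end.

Request:
carry_out(fingers=[60,60,60,60,60], travel=[[0,0,0],[0,0,0],[0,0,-0.1],[-0.08,0,-0.25],[-0.16,0,-0.39]], spin=[0,0,0,0,0])

```text
t: 23.33
tcp_pos: [657.2, -225.7, 150.6]
ee_rot: [0.671, 0.742, 0.0, 0.0]
ft_force: [1.1, -0.8, -0.6]
opening: 71.8
grasp_force: 0.0
```

Request:
carry_out(fingers=[120,180,255,255,255], travel=[[0,0,0],[0,0,0],[0,0,0],[0,0,0],[0,0,0]], spin=[0,0,0,0,0])

```text
t: 23.75
tcp_pos: [656.7, -225.2, 148.7]
ee_rot: [0.671, 0.742, -0.0, -0.0]
ft_force: [0.1, -0.5, 0.1]
opening: 49.5
grasp_force: 30.0
```

```bash
python3 - <<'E'
from h import *;from station import r
st(r)
E
```

```text
t 23.75 tcp [ 656.7 -225.2  148.7] dock [ 65.7 -80.4] yaw,tilt [9.575e+01 3.000e-02] f [ 0.1 -0.5  0.1] op 49.5 g 30.0 q [-0.05  0.56  0.41  1.64 -0.26  0.99  0.55]
```

Request:
carry_out(fingers=[255,255,255,255,255], travel=[[0,0,-0.02],[0,0,-0.05],[0,0,-0.08],[0,0,-0.11],[0,0,-0.14]], spin=[0,0,0,0,0])

```text
t: 24.17
tcp_pos: [656.7, -225.4, 160.4]
ee_rot: [0.671, 0.742, -0.0, -0.0]
ft_force: [0.5, -0.3, -4.0]
opening: 49.4
grasp_force: 30.0
```

```bash
python3 - <<'E'
from h import *;from station import r
F=[]
for i in range(4): o=r.observe();F.append(np.r_[o["ft_force"],o["moment"]]);r.read_camera("top")
print(np.round(np.mean(F,0),2))
E
python3 pit.py
```

```text
[ 0.07  0.46 -3.5  -0.13  0.07  0.03]
t 24.37 tcp [ 656.9 -225.5  160.3] dock [ 65.8 -80.7] yaw,tilt [95.74  0.  ] f [ 0.6  1.5 -4.7] op 49.7 g 30.0 q [-0.05  0.55  0.42  1.64 -0.25  1.01  0.54]
pitch [(np.float64(0.29853181076672103), 0), (np.float64(0.2987012987012987), 2), (np.float64(0.3021346469622332), 3)] area 360
lip [ 66.  43. 101.]
corner [66.  2. 53.]
backbot [ 66. -64.  56.]
[(89, [196.0, 162.0]), (17, [229.0, 162.0]), (94, [182.0, 171.0]), (55, [184.0, 186.0]), (194, [270.0, 239.0]), (104, [240.0, 240.0]), (35, [232.0, 240.0])]
```

```bash
sed -i 's/T=o\["tcp_pos"\]-\[0,0,3\]/T=o["tcp_pos"]/; s/^g=np.array(\[-67,0,65.\]);best=\[\]/g=np.array([-67,0,65.]);H=np.array([-79.5,0,98.3]);best=[]/; s/np.array(L)-g)/np.array(L)-H)/; s/np.array(q)-g)/np.array(q)-H)/' pit.py; sed -i 's/m\[c\[1\]-45:c\[1\]+45/m[c[1]-20:c[1]+60/' pit.py; sed -i 's/^n,l,s,_=cv2/print("px",c,"redbox",np.ptp(np.argwhere(red),axis=0),np.argwhere(red).min(0)[::-1]);n,l,s,_=cv2/' pit.py; python3 pit.py; python3 -c "
from station import r;import cv2,numpy as np
a=r.read_camera('scene')['img'][150:270,205:295];np.savez('now.npz',a=a)
"
```

```text
t 24.42 tcp [ 656.8 -225.5  160.3] dock [ 65.8 -80.7] yaw,tilt [95.74  0.  ] f [ 0.4  0.2 -3.8] op 49.7 g 30.0 q [-0.05  0.55  0.42  1.64 -0.25  1.01  0.54]
px [221 199] redbox [26 19] [216 199]
pitch [(np.float64(0.8271889400921659), -7), (np.float64(0.8275862068965517), -4), (np.float64(0.8302325581395349), 1)] area 364
lip [66. 56. 75.]
corner [66. 17. 25.]
backbot [ 66. -49.  26.]
[(89, [196.0, 162.0]), (17, [229.0, 162.0]), (94, [182.0, 171.0]), (55, [184.0, 186.0]), (195, [270.0, 239.0]), (104, [240.0, 240.0]), (35, [232.0, 240.0])]
```

Request:
carry_out(fingers=[255,255,255,255,255], travel=[[0,0,0.04],[0,0,0.08],[0,0,0.12],[0.03,0,0.12],[0.06,0,0.12]], spin=[0,0,0,0,0])

```text
t: 24.93
tcp_pos: [656.7, -222.5, 151.3]
ee_rot: [0.671, 0.741, -0.0, 0.001]
ft_force: [0.6, -5.2, 7.0]
opening: 49.6
grasp_force: 30.0
```

Request:
carry_out(fingers=[255,255,255,255,255], travel=[[0.03,0,-0.01],[0.06,0,-0.03],[0.09,0,-0.06],[0.12,0,-0.09],[0.15,0,-0.13]], spin=[0,0,0,0,0])

```text
t: 25.35
tcp_pos: [655.0, -209.4, 161.0]
ee_rot: [0.671, 0.741, -0.0, 0.0]
ft_force: [0.0, -1.7, -2.6]
opening: 49.7
grasp_force: 30.0
```

```bash
python3 pit.py
```

```text
t 25.35 tcp [ 655.  -209.4  161. ] dock [ 65.7 -64.5] yaw,tilt [9.57e+01 4.00e-02] f [ 0.  -1.7 -2.6] op 49.7 g 30.0 q [-0.08  0.54  0.42  1.65 -0.25  1.01  0.52]
px [223 201] redbox [27 18] [219 201]
pitch [(np.float64(0.8333333333333334), 0), (np.float64(0.8341013824884793), 1), (np.float64(0.8352668213457076), -1)] area 366
lip [66. 75. 80.]
corner [66. 38. 30.]
backbot [ 66. -28.  28.]
[(145, [199.0, 163.0]), (137, [183.0, 170.0]), (16, [232.0, 164.0]), (59, [184.0, 186.0]), (195, [270.0, 239.0]), (105, [242.0, 243.0]), (32, [233.0, 243.0])]
```

```bash
cat > pit2.py <<'E'
from h import *;from station import r;import cv2
st(r);o=r.observe();T=o["tcp_pos"];yw=yaw(o["ee_rot"])[0]
a=r.read_camera("scene")["img"].astype(int);c=proj("scene",T)[0].astype(int)
b=((a[...,2]>a[...,0]+25)&(a[...,2]>a[...,1]+15)).astype(np.uint8)
m=np.zeros_like(b);m[c[1]:c[1]+90,c[0]-30:c[0]+70]=1;b*=m
n,l,s,_=cv2.connectedComponentsWithStats(b);b=(l==1+np.argmax(s[1:,4])).astype(np.uint8)
h=cv2.convexHull(np.argwhere(b)[:,::-1].astype(np.int32))
print("blue hull",cv2.approxPolyDP(h,2,True)[:,0].tolist())
H=np.array([-79.5,0,98.3])
for p in(0,5,10,20,30,45,60,75):
    q=np.array([[59,-37,15],[59,37,15],[-45,37,35],[-45,-37,35.]])
    W=Ro.from_euler('z',yw,degrees=True).apply(Ro.from_euler('y',p,degrees=True).apply(q-H))+T
    l0=Ro.from_euler('z',-DY).apply(W[:2].mean(0)-[*D,0])
    print(p,np.round(proj("scene",W)).astype(int).tolist(),"lip",np.round(l0))
E
python3 pit2.py
```

```text
t 25.4 tcp [ 655.3 -208.5  161.6] dock [ 66.  -63.6] yaw,tilt [9.575e+01 2.000e-02] f [ 1.1 -4.2 -0.4] op 49.7 g 30.0 q [-0.08  0.53  0.42  1.65 -0.25  1.01  0.52]
blue hull [[259, 244], [232, 255], [221, 242], [220, 230], [242, 221]]
0 [[239, 256], [263, 245], [243, 221], [221, 230]] lip [67. 75. 78.]
5 [[238, 257], [261, 247], [243, 220], [220, 230]] lip [66. 67. 67.]
10 [[237, 258], [260, 248], [242, 220], [219, 229]] lip [66. 58. 55.]
20 [[234, 259], [257, 249], [240, 219], [217, 228]] lip [66. 38. 36.]
30 [[231, 259], [253, 249], [237, 217], [215, 226]] lip [66. 15. 20.]
45 [[225, 255], [247, 246], [234, 213], [212, 222]] lip [ 66. -25.   5.]
60 [[218, 249], [240, 239], [231, 208], [209, 217]] lip [ 66. -67.  -0.]
75 [[212, 240], [233, 231], [228, 202], [206, 211]] lip [  66. -108.    6.]
```

```bash
cat >> pit2.py <<'E'
a=r.read_camera("top")["img"].astype(int)
b=((a[...,2]>a[...,0]+25)&(a[...,2]>a[...,1]+15)).astype(np.uint8);m=np.zeros_like(b);m[135:215,340:440]=1;b*=m
gr=((a[...,1]>a[...,0]+30)&(a[...,1]>a[...,2]+20)).astype(np.uint8)*m
for row in range(146,182,4): print(row,"blue",np.flatnonzero(b[row])[[0,-1]] if b[row].any() else None,"green",np.flatnonzero(gr[row])[[0,-1]] if gr[row].any() else None,end="; ")
print()
for p in(0,5,10,15,20,30,45,60,75):
    q=np.array([[59,-37,15],[59,37,15],[-45,-37,35.]])
    W=Ro.from_euler('z',yw,degrees=True).apply(Ro.from_euler('y',p,degrees=True).apply(q-H))+T
    print(p,np.round(proj("top",W),1).tolist())
W=Ro.from_euler('z',DY).apply([[125,65,70],[5,65,70],[120,60,70],[10,60,70.]])+[*D,0];print("tub rim +y",np.round(proj("top",W),1).tolist())
E
python3 pit2.py | tail -14
```

```text
45 [[225, 255], [247, 246], [234, 213], [212, 222]] lip [ 66. -25.   5.]
60 [[218, 249], [240, 239], [231, 208], [209, 217]] lip [ 66. -67.  -0.]
75 [[212, 240], [233, 231], [228, 202], [206, 211]] lip [  66. -108.    6.]
146 blue None green [357 389]; 150 blue [385 387] green [354 378]; 154 blue [364 385] green [354 361]; 158 blue [358 383] green [354 357]; 162 blue [359 383] green [355 357]; 166 blue [359 381] green [355 358]; 170 blue [360 375] green [356 358]; 174 blue [360 374] green [356 359]; 178 blue [361 369] green [357 359]; 
0 [[352.5, 154.9], [356.1, 185.7], [398.2, 147.4]]
5 [[355.5, 156.2], [359.1, 186.7], [400.5, 147.5]]
10 [[359.0, 157.2], [362.6, 187.5], [402.9, 147.6]]
15 [[362.8, 158.1], [366.4, 188.2], [405.4, 147.6]]
20 [[366.9, 158.9], [370.5, 188.7], [408.0, 147.4]]
30 [[376.0, 159.9], [379.6, 189.3], [413.4, 147.0]]
45 [[391.3, 160.1], [395.0, 189.2], [421.7, 145.7]]
60 [[408.0, 158.9], [411.8, 187.9], [429.8, 143.8]]
75 [[425.3, 156.3], [429.3, 185.5], [437.3, 141.4]]
tub rim +y [[355.3, 146.8], [361.3, 196.4], [357.6, 148.6], [363.2, 194.1]]
```

The top-view pixel rows show the lip inside the wall (blue edge at 358, green at 354–357), so pitch ≈ 9°. The re-pinch pivots, so I'll continue along the arc.

Request:
carry_out(fingers=[255,255,255,255,255], travel=[[0.04,0,-0.03],[0.08,0,-0.07],[0.13,0,-0.11],[0.17,0,-0.15],[0.21,0,-0.19]], spin=[0,0,0,0,0])

```text
t: 25.97
tcp_pos: [653.2, -191.2, 176.2]
ee_rot: [0.671, 0.742, -0.0, -0.001]
ft_force: [-0.0, -0.1, -4.2]
opening: 49.5
grasp_force: 30.0
```

```bash
python3 pit2.py | sed -n '1p;11,40p'
```

```text
t 25.97 tcp [ 653.2 -191.2  176.2] dock [ 65.8 -46.2] yaw,tilt [9.577e+01 6.000e-02] f [-0.  -0.1 -4.2] op 49.5 g 30.0 q [-0.11  0.51  0.42  1.66 -0.24  1.03  0.49]
146 blue None green [357 381]; 150 blue None green [354 375]; 154 blue [364 377] green [354 360]; 158 blue [359 375] green [354 357]; 162 blue [359 374] green [355 357]; 166 blue [359 372] green [355 358]; 170 blue [360 370] green [356 358]; 174 blue [360 369] green [356 359]; 178 blue [361 367] green [357 359]; 
0 [[345.1, 153.8], [348.7, 185.0], [391.3, 146.2]]
5 [[348.3, 155.1], [351.9, 186.0], [393.6, 146.3]]
10 [[351.8, 156.2], [355.4, 186.8], [396.1, 146.4]]
15 [[355.7, 157.1], [359.3, 187.5], [398.6, 146.3]]
20 [[360.0, 157.9], [363.6, 188.0], [401.3, 146.2]]
30 [[369.2, 158.9], [372.9, 188.7], [406.7, 145.8]]
45 [[384.8, 159.1], [388.5, 188.6], [415.1, 144.5]]
60 [[401.7, 157.9], [405.6, 187.2], [423.3, 142.5]]
75 [[419.2, 155.3], [423.2, 184.8], [430.8, 140.0]]
tub rim +y [[355.3, 146.8], [361.3, 196.4], [357.6, 148.6], [363.2, 194.1]]
```

Request:
carry_out(fingers=[255,255,255,255,255], travel=[[0.06,0,-0.05],[0.12,0,-0.1],[0.18,0,-0.15],[0.24,0,-0.19],[0.3,0,-0.23]], spin=[0,0,0,0,0])

```text
t: 26.48
tcp_pos: [651.1, -167.7, 195.2]
ee_rot: [0.671, 0.742, 0.0, 0.0]
ft_force: [-0.7, -1.2, -3.4]
opening: 49.4
grasp_force: 30.0
```

```bash
python3 pit2.py | sed -n '1p;11,40p'
```

```text
t 26.48 tcp [ 651.1 -167.7  195.2] dock [ 66.1 -22.6] yaw,tilt [9.574e+01 1.000e-02] f [-0.7 -1.2 -3.4] op 49.4 g 30.0 q [-0.15  0.48  0.43  1.66 -0.22  1.05  0.44]
146 blue None green [357 368]; 150 blue None green [354 366]; 154 blue [361 365] green [354 359]; 158 blue [359 363] green [354 357]; 162 blue [359 363] green [355 357]; 166 blue [359 361] green [355 357]; 170 blue None green [356 358]; 174 blue None green [356 358]; 178 blue None green None; 
0 [[335.0, 152.2], [338.5, 183.8], [381.8, 144.4]]
5 [[338.3, 153.5], [341.9, 184.8], [384.2, 144.5]]
10 [[342.0, 154.6], [345.6, 185.7], [386.7, 144.6]]
15 [[346.1, 155.5], [349.6, 186.4], [389.3, 144.6]]
20 [[350.4, 156.3], [354.0, 186.9], [392.0, 144.4]]
30 [[360.0, 157.3], [363.6, 187.6], [397.5, 144.0]]
45 [[375.9, 157.6], [379.6, 187.5], [406.0, 142.7]]
60 [[393.0, 156.4], [396.9, 186.2], [414.2, 140.7]]
75 [[410.7, 153.8], [414.8, 183.7], [421.8, 138.1]]
tub rim +y [[355.3, 146.8], [361.3, 196.4], [357.6, 148.6], [363.2, 194.1]]
```

Request:
carry_out(fingers=[255,255,255,255,255], travel=[[0.07,0,-0.04],[0.14,0,-0.07],[0.2,0,-0.1],[0.27,0,-0.13],[0.34,0,-0.15]], spin=[0,0,0,0,0])

```text
t: 27.0
tcp_pos: [648.4, -140.7, 207.1]
ee_rot: [0.671, 0.742, 0.0, 0.0]
ft_force: [-0.1, -2.0, -1.7]
opening: 49.2
grasp_force: 30.0
```

Request:
carry_out(fingers=[255,255,255,255,255], travel=[[0.07,0,-0.02],[0.14,0,-0.04],[0.2,0,-0.06],[0.27,0,-0.08],[0.34,0,-0.09]], spin=[0,0,0,0,0])

```text
t: 27.42
tcp_pos: [645.6, -113.8, 214.2]
ee_rot: [0.671, 0.742, -0.0, 0.0]
ft_force: [1.1, -2.3, -2.5]
opening: 49.4
grasp_force: 30.0
```

```bash
python3 pit2.py; python3 pit.py
```

```text
t 27.42 tcp [ 645.6 -113.8  214.2] dock [66.3 31.6] yaw,tilt [9.573e+01 2.000e-02] f [ 1.1 -2.3 -2.5] op 49.4 g 30.0 q [-0.24  0.43  0.43  1.68 -0.2   1.07  0.35]
blue hull [[260, 243], [234, 254], [220, 228], [249, 217]]
0 [[256, 261], [280, 250], [259, 224], [235, 234]] lip [ 67. 170. 131.]
5 [[255, 263], [279, 252], [258, 223], [234, 234]] lip [ 67. 162. 119.]
10 [[253, 264], [277, 253], [257, 223], [234, 233]] lip [ 67. 154. 108.]
20 [[250, 265], [273, 254], [255, 221], [231, 231]] lip [ 67. 133.  89.]
30 [[246, 264], [269, 254], [253, 219], [229, 229]] lip [ 67. 110.  73.]
45 [[239, 260], [262, 250], [249, 215], [226, 225]] lip [66. 71. 57.]
60 [[232, 253], [255, 243], [246, 210], [223, 220]] lip [66. 29. 53.]
75 [[225, 244], [247, 234], [243, 204], [219, 213]] lip [ 66. -13.  59.]
146 blue None green None; 150 blue None green None; 154 blue None green None; 158 blue None green None; 162 blue None green None; 166 blue None green None; 170 blue None green None; 174 blue None green None; 178 blue None green None; 
0 [[310.9, 152.0], [314.2, 184.1], [357.9, 144.1]]
5 [[314.5, 153.3
[... 337 characters left out ...]
, 140.3]]
75 [[389.1, 153.6], [393.0, 184.0], [398.3, 137.7]]
tub rim +y [[355.3, 146.8], [361.3, 196.4], [357.6, 148.6], [363.2, 194.1]]
t 27.52 tcp [ 645.7 -112.9  214. ] dock [66.4 32.4] yaw,tilt [9.58e+01 2.00e-02] f [ 0.9 -1.7 -2.9] op 49.1 g 30.0 q [-0.24  0.43  0.43  1.68 -0.2   1.07  0.35]
px [239 204] redbox [59 31] [230 202]
pitch [(np.float64(0.6363636363636364), 43), (np.float64(0.640625), 42), (np.float64(0.6469002695417789), 44)] area 246
lip [67. 74. 58.]
corner [66. 12. 48.]
backbot [ 66. -35.  94.]
[(412, [199.0, 170.0]), (16, [238.0, 162.0]), (193, [185.0, 171.0]), (19, [249.0, 164.0]), (53, [242.0, 228.0]), (196, [270.0, 239.0]), (28, [233.0, 234.0]), (54, [241.0, 238.0])]
```

Request:
carry_out(fingers=[255,255,255,255,255], travel=[[0.07,0,-0.01],[0.14,0,-0.02],[0.21,0,-0.03],[0.28,0,-0.04],[0.35,0,-0.04]], spin=[0,0,0,0,0])

```text
t: 27.98
tcp_pos: [642.8, -85.5, 217.2]
ee_rot: [0.671, 0.742, 0.0, -0.0]
ft_force: [-0.1, -1.5, -4.2]
opening: 49.1
grasp_force: 30.0
```

Request:
carry_out(fingers=[255,255,255,255,255], travel=[[0.07,0,0],[0.14,0,0.01],[0.21,0,0.02],[0.28,0,0.03],[0.35,0,0.04]], spin=[0,0,0,0,0])

```text
t: 28.4
tcp_pos: [640.0, -57.8, 213.8]
ee_rot: [0.671, 0.742, 0.0, 0.0]
ft_force: [-0.2, -2.8, -0.3]
opening: 49.2
grasp_force: 30.0
```

```bash
python3 pit2.py|head -10; python3 pit.py|tail -5
```

```text
t 28.4 tcp [640.  -57.8 213.8] dock [66.5 87.8] yaw,tilt [9.574e+01 1.000e-02] f [-0.2 -2.8 -0.3] op 49.2 g 30.0 q [-0.32  0.41  0.42  1.71 -0.18  1.06  0.25]
blue hull [[260, 244], [235, 254], [226, 240], [221, 221], [233, 216], [254, 220]]
0 [[267, 273], [292, 262], [270, 235], [246, 245]] lip [ 67. 226. 131.]
5 [[266, 275], [290, 263], [269, 234], [245, 245]] lip [ 67. 219. 119.]
10 [[264, 276], [288, 265], [268, 234], [244, 244]] lip [ 67. 210. 108.]
20 [[261, 277], [285, 266], [266, 232], [242, 243]] lip [ 67. 189.  88.]
30 [[257, 276], [280, 265], [263, 230], [239, 240]] lip [ 67. 166.  72.]
45 [[250, 272], [273, 261], [260, 226], [236, 236]] lip [ 67. 127.  57.]
60 [[242, 265], [265, 254], [256, 220], [232, 230]] lip [66. 85. 52.]
75 [[235, 255], [257, 244], [253, 214], [229, 224]] lip [66. 43. 59.]
pitch [(np.float64(0.17407407407407408), 64), (np.float64(0.17721518987341772), 69), (np.float64(0.17870722433460076), 65)] area 53
lip [66. 72. 53.]
corner [66. 10. 66.]
backbot [ 66. -18. 126.]
[(568, [202.0, 171.0]), (22, [262.0, 163.0]), (192, [185.0, 171.0]), (14, [250.0, 172.0]), (19, [260.0, 174.0]), (195, [270.0, 239.0]), (55, [248.0, 236.0]), (42, [239.0, 244.0]), (50, [249.0, 246.0])]
```

Pitch is ~70° and the balls are gathered on the chute at px (248,236), (239,244), (249,246), held in by the wall in front of the lip. I'll tip a bit further, then back the lip off the wall so they can roll out.

Request:
carry_out(fingers=[255,255,255,255,255], travel=[[0.09,0,0.02],[0.18,0,0.04],[0.27,0,0.07],[0.36,0,0.1],[0.45,0,0.14]], spin=[0,0,0,0,0])

```text
t: 28.97
tcp_pos: [636.3, -21.5, 202.4]
ee_rot: [0.671, 0.742, 0.0, -0.0]
ft_force: [0.2, -1.9, 0.5]
opening: 49.0
grasp_force: 30.0
```

Request:
carry_out(fingers=[255,255,255,255,255], travel=[[-0.05,0,0],[-0.13,0,0],[-0.23,0,0],[-0.35,0,0],[-0.45,0,0]], spin=[0,0,0,0,0])

```text
t: 29.38
tcp_pos: [639.9, -60.4, 202.6]
ee_rot: [0.671, 0.741, -0.0, -0.0]
ft_force: [-0.1, -0.6, -3.1]
opening: 49.1
grasp_force: 30.0
```

```bash
python3 pit2.py|sed -n '1,2p;7,11p'; python3 pit.py|tail -5
```

```text
t 29.38 tcp [639.9 -60.4 202.6] dock [66.1 85.3] yaw,tilt [9.565e+01 3.000e-02] f [-0.1 -0.6 -3.1] op 49.1 g 30.0 q [-0.32  0.42  0.41  1.72 -0.19  1.04  0.26]
blue hull [[259, 244], [234, 255], [226, 242], [221, 223], [233, 218], [254, 222]]
30 [[257, 278], [280, 267], [263, 233], [239, 243]] lip [ 67. 164.  61.]
45 [[250, 274], [273, 263], [260, 228], [236, 238]] lip [ 66. 124.  46.]
60 [[242, 267], [265, 256], [256, 223], [233, 233]] lip [66. 82. 41.]
75 [[235, 257], [257, 247], [253, 217], [230, 227]] lip [66. 41. 47.]
146 blue [395 399] green [401 409]; 150 blue [394 400] green [401 410]; 154 blue [394 400] green [401 410]; 158 blue [394 400] green [402 411]; 162 blue [393 401] green [402 411]; 166 blue [393 401] green [403 412]; 170 blue [393 402] green [404 413]; 174 blue [392 402] green [404 413]; 178 blue [393 398] green [400 414]; 
pitch [(np.float64(0.19246861924686193), 69), (np.float64(0.19318181818181818), 64), (np.float64(0.19615384615384615), 65)] area 61
lip [66. 68. 42.]
corner [65.  6. 55.]
backbot [ 65. -22. 115.]
[(566, [202.0, 171.0]), (192, [185.0, 171.0]), (23, [261.0, 166.0]), (16, [250.0, 175.0]), (18, [260.0, 178.0]), (196, [270.0, 239.0]), (53, [248.0, 239.0]), (51, [240.0, 248.0]), (33, [249.0, 247.0])]
```

```bash
cat > pit3.py <<'E'
from h import *;from station import r;import cv2
o=r.observe();T=o["tcp_pos"];yw=yaw(o["ee_rot"])[0];H=np.array([-79.5,0,98.3])
st(r)
q=np.array([[21,-37,-35],[-45,-37,-35],[-45,-37,35],[59,-37,15],[-45,37,-35],[-45,37,35],[59,37,15.]])
for p in(30,40,50,60,65,70,75,80,85):
    W=Ro.from_euler('z',yw,degrees=True).apply(Ro.from_euler('y',p,degrees=True).apply(q-H))+T
    print(p,"top corner,backbot,backtop,lip",np.round(proj("top",W[:4])).astype(int).tolist(),"scene bb-,bt-,bb+,bt+",np.round(proj("scene",W[[1,2,4,5]])).astype(int).tolist())
a=r.read_camera("top")["img"].astype(int)
b=((a[...,2]>a[...,0]+25)&(a[...,2]>a[...,1]+15));gr=((a[...,1]>a[...,0]+30)&(a[...,1]>a[...,2]+20))
for row in(146,154,162,170,178): print(row,"b",np.flatnonzero(b[row,340:440])[[0,-1]]+340 if b[row,340:440].any() else 0,"g",np.flatnonzero(gr[row,340:440])[[0,-1]]+340 if gr[row,340:440].any() else 0)
E
python3 pit3.py; python3 -c "
import cv2
from station import r
a=r.read_camera('scene')['img'][160:270,200:300];b=r.read_camera('top')['img'][135:215,345:445]
import numpy as np
im=np.zeros((600,800,3),np.uint8);im[:550,:500]=cv2.resize(a,None,fx=5,fy=5,interpolation=2);im[:240,500:]=cv2.resize(b,None,fx=3,fy=3,interpolation=2)
cv2.imwrite('pics/tip2.png',im[:,:,::-1])"
```

```text
t 29.53 tcp [639.9 -59.8 202.6] dock [66.2 85.9] yaw,tilt [9.562e+01 2.000e-02] f [ 0.4 -0.5 -4.3] op 48.8 g 30.0 q [-0.32  0.42  0.41  1.72 -0.19  1.04  0.26]
30 top corner,backbot,backtop,lip [[339, 162], [363, 155], [349, 148], [314, 161]] scene bb-,bt-,bb+,bt+ [[235, 253], [240, 243], [258, 243], [263, 233]]
40 top corner,backbot,backtop,lip [[351, 161], [373, 153], [355, 147], [325, 162]] scene bb-,bt-,bb+,bt+ [[231, 246], [237, 240], [254, 236], [261, 230]]
50 top corner,backbot,backtop,lip [[363, 159], [383, 150], [361, 146], [337, 161]] scene bb-,bt-,bb+,bt+ [[227, 239], [235, 237], [250, 229], [258, 227]]
60 top corner,backbot,backtop,lip [[375, 157], [391, 147], [366, 145], [348, 160]] scene bb-,bt-,bb+,bt+ [[223, 231], [233, 233], [246, 222], [256, 223]]
65 top corner,backbot,backtop,lip [[380, 155], [395, 146], [368, 144], [354, 160]] scene bb-,bt-,bb+,bt+ [[222, 227], [232, 231], [245, 218], [255, 221]]
70 top corner,backbot,backtop,lip [[386, 154], [399, 144], [371, 143], [360, 159]] scene bb-,bt-,bb+,bt+ [[220, 223], [231, 229], [243, 214], [254, 219]]
75 top corner,backbot,backtop,lip [[391, 152], [403, 142], [373, 142], [366, 158]] scene bb-,bt-,bb+,bt+ [[219, 219], [230, 227], [242, 210], [253, 217]]
80 top corner,backbot,backtop,lip [[397, 150], [406, 140], [375, 141], [372, 157]] scene bb-,bt-,bb+,bt+ [[217, 215], [229, 225], [240, 206], [252, 215]]
85 top corner,backbot,backtop,lip [[402, 148], [409, 138], [377, 140], [377, 155]] scene bb-,bt-,bb+,bt+ [[216, 211], [228, 223], [239, 202], [252, 213]]
146 b [394 399] g [401 409]
154 b [393 399] g [401 410]
162 b [392 400] g [402 411]
170 b [392 401] g [403 413]
178 b [392 397] g [400 414]
```

View pics/tip2.png

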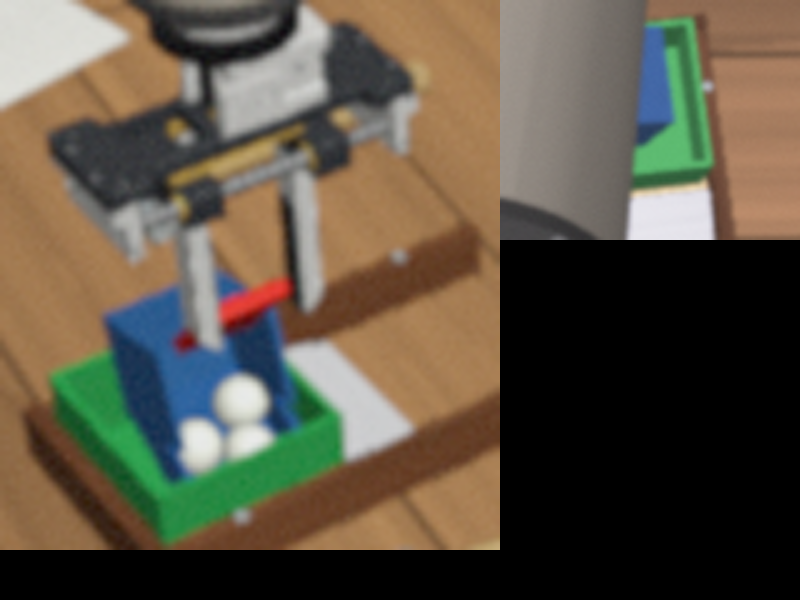

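The pitch is ~69° and all three balls rest in the chute mouth at crop (240,400), (200,445), (250,445), with the lip by the wall. Friction should hold this pitch, so I'll retreat further to open the gap.

Request:
carry_out(fingers=[255,255,255,255,255], travel=[[-0.05,0,0],[-0.13,0,0],[-0.22,0,0],[-0.31,0,0],[-0.4,0,0]], spin=[0,0,0,0,0])

```text
t: 30.1
tcp_pos: [643.3, -91.1, 202.7]
ee_rot: [0.671, 0.741, -0.0, -0.0]
ft_force: [-0.4, 0.3, -3.3]
opening: 48.5
grasp_force: 30.0
```

```bash
cat >> pit3.py <<'E'
a=r.read_camera("scene")["img"].astype(int);c=proj("scene",T)[0].astype(int)
b=((a[...,2]>a[...,0]+25)&(a[...,2]>a[...,1]+15)).astype(np.uint8);m=np.zeros_like(b);m[200:290,205:285]=1;b*=m
n,l,s,_=cv2.connectedComponentsWithStats(b);b=(l==1+np.argmax(s[1:,4])).astype(np.uint8)
print("hull",cv2.approxPolyDP(cv2.convexHull(np.argwhere(b)[:,::-1].astype(np.int32)),1.5,True)[:,0].tolist())
wh=((a.min(2)>150)&(a.max(2)-a.min(2)<40)).astype(np.uint8)*m;n,l,s,ce=cv2.connectedComponentsWithStats(wh)
print("white",[(int(s[i,4]),np.round(ce[i]).tolist()) for i in range(1,n) if s[i,4]>8])
E
python3 pit3.py
```

```text
t 30.1 tcp [643.3 -91.1 202.7] dock [66.2 54.3] yaw,tilt [9.572e+01 1.000e-02] f [-0.4  0.3 -3.3] op 48.5 g 30.0 q [-0.27  0.43  0.42  1.71 -0.2   1.04  0.31]
30 top corner,backbot,backtop,lip [[352, 160], [377, 154], [363, 147], [328, 160]] scene bb-,bt-,bb+,bt+ [[230, 247], [234, 237], [252, 237], [257, 227]]
40 top corner,backbot,backtop,lip [[364, 159], [387, 151], [369, 146], [338, 160]] scene bb-,bt-,bb+,bt+ [[226, 240], [231, 234], [248, 230], [255, 224]]
50 top corner,backbot,backtop,lip [[376, 157], [396, 149], [375, 145], [350, 160]] scene bb-,bt-,bb+,bt+ [[222, 233], [229, 231], [244, 223], [253, 221]]
60 top corner,backbot,backtop,lip [[388, 155], [405, 146], [380, 143], [361, 159]] scene bb-,bt-,bb+,bt+ [[218, 225], [227, 227], [241, 216], [250, 217]]
65 top corner,backbot,backtop,lip [[394, 154], [409, 144], [383, 142], [367, 158]] scene bb-,bt-,bb+,bt+ [[216, 222], [226, 225], [239, 212], [249, 215]]
70 top corner,backbot,backtop,lip [[399, 152], [413, 142], [385, 142], [373, 157]] scene bb-,bt-,bb+,bt+ [[215, 218], [225, 223], [238, 208], [248, 213]]
75 top corner,backbot,backtop,lip [[405, 150], [417, 140], [387, 141], [379, 156]] scene bb-,bt-,bb+,bt+ [[213, 214], [224, 221], [236, 204], [247, 211]]
80 top corner,backbot,backtop,lip [[410, 149], [420, 138], [389, 140], [385, 155]] scene bb-,bt-,bb+,bt+ [[212, 210], [223, 219], [235, 201], [246, 209]]
85 top corner,backbot,backtop,lip [[415, 147], [423, 136], [391, 139], [391, 154]] scene bb-,bt-,bb+,bt+ [[211, 206], [222, 217], [234, 197], [246, 207]]
146 b 0 g 0
154 b 0 g 0
162 b 0 g 0
170 b 0 g [410 413]
178 b 0 g [410 414]
hull [[258, 245], [233, 255], [225, 243], [220, 226], [230, 222], [249, 219], [252, 223]]
white [(12, [220.0, 202.0]), (85, [234.0, 210.0]), (40, [255.0, 206.0]), (247, [270.0, 239.0]), (170, [245.0, 246.0]), (137, [278.0, 277.0])]
```

The cup follows the wall back, now at p≈57°, because the restoring torque beats the tip pinch. I'll tip it to ~80° again and then snatch it back quickly, so the chute is pulled out from under the balls and they drop straight into the tub.

Request:
carry_out(fingers=[255,255,255,255,255], travel=[[0.16,0,-0.04],[0.33,0,-0.07],[0.5,0,-0.07],[0.67,0,-0.05],[0.84,0,-0.02]], spin=[0,0,0,0,0])

```text
t: 30.62
tcp_pos: [636.4, -21.3, 204.3]
ee_rot: [0.67, 0.742, 0.0, 0.0]
ft_force: [0.7, -3.6, -3.1]
opening: 49.2
grasp_force: 30.0
```

Request:
carry_out(fingers=[255,255,255,255,255], travel=[[0,0,0],[-0.52,0,-0.02],[-0.8,0,-0.05],[-0.8,0,-0.05],[-0.8,0,-0.05]], spin=[0,0,0,0,0])

```text
t: 31.03
tcp_pos: [642.9, -88.3, 208.3]
ee_rot: [0.672, 0.741, -0.0, 0.0]
ft_force: [-0.4, -0.2, -4.0]
opening: 48.1
grasp_force: 30.0
```

```bash
python3 pit3.py
```

```text
t 31.03 tcp [642.9 -88.3 208.3] dock [66.2 57.2] yaw,tilt [9.561e+01 1.000e-02] f [-0.4 -0.2 -4. ] op 48.1 g 30.0 q [-0.28  0.42  0.42  1.71 -0.19  1.05  0.3 ]
30 top corner,backbot,backtop,lip [[351, 160], [376, 153], [362, 146], [326, 159]] scene bb-,bt-,bb+,bt+ [[230, 246], [234, 236], [253, 236], [258, 226]]
40 top corner,backbot,backtop,lip [[363, 159], [386, 151], [368, 145], [337, 160]] scene bb-,bt-,bb+,bt+ [[226, 239], [232, 233], [249, 229], [255, 223]]
50 top corner,backbot,backtop,lip [[375, 157], [395, 148], [374, 144], [349, 159]] scene bb-,bt-,bb+,bt+ [[222, 232], [229, 230], [245, 222], [253, 220]]
60 top corner,backbot,backtop,lip [[387, 155], [404, 145], [379, 143], [360, 158]] scene bb-,bt-,bb+,bt+ [[218, 224], [227, 226], [241, 215], [251, 216]]
65 top corner,backbot,backtop,lip [[393, 153], [408, 143], [382, 142], [366, 158]] scene bb-,bt-,bb+,bt+ [[217, 220], [226, 224], [239, 211], [250, 214]]
70 top corner,backbot,backtop,lip [[398, 152], [412, 142], [384, 141], [372, 157]] scene bb-,bt-,bb+,bt+ [[215, 216], [225, 222], [238, 207], [249, 212]]
75 top corner,backbot,backtop,lip [[404, 150], [416, 140], [386, 140], [378, 156]] scene bb-,bt-,bb+,bt+ [[214, 213], [224, 220], [237, 203], [248, 210]]
80 top corner,backbot,backtop,lip [[409, 148], [419, 138], [388, 139], [384, 154]] scene bb-,bt-,bb+,bt+ [[212, 209], [223, 218], [235, 199], [247, 208]]
85 top corner,backbot,backtop,lip [[415, 146], [422, 136], [390, 138], [390, 153]] scene bb-,bt-,bb+,bt+ [[211, 205], [223, 216], [234, 196], [246, 206]]
146 b 0 g 0
154 b 0 g 0
162 b 0 g [410 411]
170 b [409 409] g [411 413]
178 b 0 g [409 414]
hull [[257, 245], [234, 255], [224, 241], [219, 223], [230, 218], [250, 218]]
white [(10, [221.0, 202.0]), (80, [235.0, 210.0]), (44, [256.0, 206.0]), (248, [270.0, 239.0]), (180, [245.0, 246.0]), (139, [279.0, 277.0])]
```

Still p≈61° with the lip at the wall. I'll swing the cup in yaw instead: one lip corner keeps the tilt on the wall while a ~45 mm gap opens at the other corner.

Request:
carry_out(fingers=[255,255,255,255,255], travel=[[-0.05,0.06,-0.02],[-0.1,0.12,-0.04],[-0.15,0.18,-0.05],[-0.2,0.23,-0.06],[-0.25,0.25,-0.06]], spin=[0.04,0.08,0.12,0.16,0.19])

```text
t: 31.55
tcp_pos: [665.5, -103.2, 213.0]
ee_rot: [0.86, 0.51, 0.0, -0.0]
ft_force: [-0.5, -0.4, -3.4]
opening: 48.4
grasp_force: 30.0
```

```bash
python3 pit3.py; python3 - <<'E'
from h import *
for nm,L in(("ball near +y wall on floor",[[100,40,30],[30,40,30],[66,0,30],[100,-40,30]]),("rim",[[125,65,70],[5,65,70]])):
    print(nm,np.round(proj("scene",Ro.from_euler('z',DY).apply(L)+[*D,0])).tolist())
E
```

```text
t 31.55 tcp [ 665.5 -103.2  213. ] dock [87.1 40. ] yaw,tilt [6.128e+01 4.000e-02] f [-0.5 -0.4 -3.4] op 48.4 g 30.0 q [-0.34  0.48  0.56  1.65 -0.28  1.09 -0.2 ]
30 top corner,backbot,backtop,lip [[367, 147], [390, 153], [379, 138], [346, 132]] scene bb-,bt-,bb+,bt+ [[226, 238], [223, 229], [252, 237], [250, 229]]
40 top corner,backbot,backtop,lip [[378, 153], [399, 157], [384, 140], [355, 139]] scene bb-,bt-,bb+,bt+ [[227, 230], [223, 226], [253, 230], [250, 226]]
50 top corner,backbot,backtop,lip [[388, 158], [408, 159], [389, 142], [365, 145]] scene bb-,bt-,bb+,bt+ [[227, 222], [224, 222], [253, 222], [250, 222]]
60 top corner,backbot,backtop,lip [[399, 162], [416, 161], [394, 143], [376, 151]] scene bb-,bt-,bb+,bt+ [[227, 214], [224, 218], [253, 214], [251, 218]]
65 top corner,backbot,backtop,lip [[405, 164], [420, 161], [396, 144], [381, 153]] scene bb-,bt-,bb+,bt+ [[227, 210], [224, 216], [253, 210], [251, 215]]
70 top corner,backbot,backtop,lip [[410, 165], [424, 161], [398, 144], [386, 156]] scene bb-,bt-,bb+,bt+ [[227, 206], [224, 213], [253, 206], [251, 213]]
75 top corner
[... 197 characters left out ...]
], [403, 145], [397, 160]] scene bb-,bt-,bb+,bt+ [[227, 198], [224, 209], [253, 197], [251, 209]]
85 top corner,backbot,backtop,lip [[425, 168], [433, 160], [405, 145], [402, 162]] scene bb-,bt-,bb+,bt+ [[227, 193], [224, 207], [252, 193], [251, 206]]
146 b 0 g 0
154 b 0 g [408 410]
162 b [406 416] g 0
170 b [404 412] g 0
178 b [402 408] g [410 414]
hull [[250, 249], [228, 252], [225, 235], [226, 217], [252, 215], [253, 240]]
white [(49, [221.0, 207.0]), (34, [232.0, 202.0]), (55, [245.0, 207.0]), (247, [270.0, 239.0]), (116, [244.0, 245.0]), (139, [278.0, 277.0])]
ball near +y wall on floor [[236.0, 261.0], [257.0, 251.0], [239.0, 249.0], [222.0, 246.0]]
rim [[231.0, 259.0], [268.0, 242.0]]
```

```bash
cat > asc.py <<'E'
from station import r;import numpy as np,sys
def asc(n,x0,x1,y0,y1):
    a=r.read_camera(n)["img"].astype(int)[y0:y1,x0:x1];R,G,B=a[...,0],a[...,1],a[...,2]
    o=np.full(R.shape,'.');o[(B>R+20)&(B>G+12)]='b';o[(G>R+25)&(G>B+15)]='g';o[(R>G+70)&(R>B+70)]='r'
    o[(a.min(2)>140)&(a.max(2)-a.min(2)<45)]='W'
    print("\n".join(f"{y0+i} "+"".join(l) for i,l in enumerate(o)))
asc(sys.argv[1],*map(int,sys.argv[2:6]))
E
python3 asc.py scene 208 272 212 272
```

```text
212 ............WWWW..rrrrrrrrrrrrrrrrr.WWWW........................
213 .............WWW..rrrrrrrrrrrrrrrrr.WWWW........................
214 .............WWW...rrrrrrrrrrrrrrrr.WWWWbbbb....................
215 ..............WW....rrrrrrrrrrrrrrr.WWWbbbbb....................
216 ..................b.rrrrrrrrrrrrrrr....bbbbb....................
217 ..................b..rrrrrrrrrrrrrrr...bbbbb....................
218 .................bbb.rrrrrrrrrrrrrrrrr.bbbbb....................
219 .................bbb..rrrrrrrrrrrrrrrr.bbbbb....................
220 .................bbbb.................bbbbbbb...................
221 .................bbbbbbb.bbbbbbbbbbbbbbbbbbbb...................
222 .................bbbbbbbbbbbbbbbbbbbbbbbbbbbb...................
223 .................bbbbbbbbbbbbbbbbbbbbbbbbbbbb...................
224 .................bbbbbbbbbbbbbbbbbbbbbbbbbbbb...................
225 .................bbbbbbbbbbbbbbbbbbbbbbbbbbbb...................
226 .................bbbbbbbbbbbbbbbbbbbbbbbbbbbb...................
227 .................bbbbbbbbbbbbbbbbbbbbbbbbbbbb................
[... 2339 characters left out ...]
..........
262 ....................ggggggggggggggggggg.........................
263 .....................gggggggggggggggg...W.......................
264 ......................gggggggggggg..............................
265 .......................ggggggggg................................
266 .......................ggggggg..................................
267 ........................gggg....................................
268 .........................gg.....................................
269 ................................................................
270 ................................................................
271 ................................................................
```

One ball has dropped and two remain at the touching side. I'll swing on the same way to open that side too.

Request:
carry_out(fingers=[255,255,255,255,255], travel=[[-0.03,0.05,0],[-0.06,0.1,0],[-0.09,0.15,0],[-0.12,0.2,0],[-0.15,0.22,0]], spin=[0.04,0.08,0.12,0.16,0.19])

```text
t: 32.12
tcp_pos: [675.2, -123.2, 213.3]
ee_rot: [0.972, 0.236, 0.001, 0.0]
ft_force: [0.8, -0.6, -3.3]
opening: 48.4
grasp_force: 30.0
```

```bash
python3 pit3.py | head -10;python3 asc.py scene 208 268 205 265
```

```text
t 32.12 tcp [ 675.2 -123.2  213.3] dock [94.7 19.1] yaw,tilt [27.26  0.06] f [ 0.8 -0.6 -3.3] op 48.4 g 30.0 q [-0.39  0.54  0.7   1.62 -0.37  1.12 -0.7 ]
30 top corner,backbot,backtop,lip [[385, 146], [398, 162], [395, 140], [374, 121]] scene bb-,bt-,bb+,bt+ [[230, 231], [220, 221], [251, 240], [241, 231]]
40 top corner,backbot,backtop,lip [[391, 156], [404, 169], [397, 145], [379, 132]] scene bb-,bt-,bb+,bt+ [[235, 225], [223, 219], [255, 234], [244, 228]]
50 top corner,backbot,backtop,lip [[397, 166], [409, 176], [400, 149], [384, 143]] scene bb-,bt-,bb+,bt+ [[239, 218], [226, 215], [260, 227], [247, 225]]
60 top corner,backbot,backtop,lip [[403, 175], [414, 181], [403, 152], [390, 153]] scene bb-,bt-,bb+,bt+ [[243, 210], [228, 212], [263, 219], [249, 221]]
65 top corner,backbot,backtop,lip [[406, 179], [416, 183], [404, 154], [393, 158]] scene bb-,bt-,bb+,bt+ [[244, 206], [229, 210], [265, 215], [250, 219]]
70 top corner,backbot,backtop,lip [[409, 183], [419, 185], [406, 155], [396, 163]] scene bb-,bt-,bb+,bt+ [[246, 203], [230, 208], [266, 211], [251, 217]]
75 top corner,backbot
[... 3640 characters left out ...]
...gggggggggggg.WWWWWWWWgggggggggggggggggggggg....
255 ..............ggggggggggggWWWWWgggggggggggggggggggggggg.....
256 ...............ggggggggggggggggggggggggggggggggggggg........
257 ................gggggggggggggggggggggggggggggggggg..........
258 ................ggggggggggggggggggggggggggggggg.............
259 .................gggggggggggggggggggggggggggg...............
260 ..................ggggggggggggggggggggggggg.................
261 ...................gggggggggggggggggggggg...................
262 ....................ggggggggggggggggggg.....................
263 .....................gggggggggggggggg...W...................
264 ......................gggggggggggg..........................
```

Request:
carry_out(fingers=[255,255,255,255], travel=[[0,0,-0.06],[0,0,-0.12],[0,0,-0.18],[0,0,-0.2]], spin=[0,0,0,0])

```text
t: 32.6
tcp_pos: [674.9, -123.9, 230.3]
ee_rot: [0.971, 0.237, 0.001, 0.0]
ft_force: [-0.1, -0.1, -2.0]
opening: 48.4
grasp_force: 30.0
```

```bash
python3 asc.py scene 208 262 225 260; python3 - <<'E'
from h import *;from station import r
st(r);F=[]
for i in range(5): F.append(r.observe()["ft_force"]);r.read_camera("top")
print(np.mean(F,0))
E
```

```text
225 .................bbbbbbbbbbbbbbbbbbbbbbbbbbbbbbbbbbbb.
226 ................bbbbbbbbbbbbbbbbbbbbbbbbbbbbbbbbbbbb..
227 ................bbbbbbbbbbbbbbbbbbbbbbbbbbbbbbbbbbbb..
228 ................bbbbbbbbbbbbbbbbbbbbbbbbbbbbbbbbbbbb..
229 .................bbbbbbbbbbbbbbbbbbbbbbbbbbbbbbbbbbWWW
230 ............ggggg.bbbbbbbbbbbbbbbbbbbbbbbbbbbbbbbbbWWW
231 ..........ggggggg.bbbbbbbbbbbbbbbbbbbbbbbbbbbbbbbbbWWW
232 ........gggggggg.bbbbbbbbbbbbbbbbbbbbbbbbbbbbbbbbbbWWW
233 .....gggggggggg.bbbbbbbbbbbbbbbbbbbbbbbbbbbbbbbbbb.WWW
234 ...ggggggggggggbbbbbbbbbbbbbbbbbbbbbbbbbbbbbbbbbbbggWW
235 ..gggggggggggg.bbbbbbbbbbbbbbbbbbbbbbbbbbbbbbbbbbbgggW
236 ..ggggggggggggbbbbbbbbbbbbbbbbbbbbbbbbbbbbbbbbbbbbgggg
237 ...ggggggggggg.bbbbbbbbbbbbbbbbbbbbbbbbbbbbbbbbb..gggg
238 ...ggggggggggggbbbbbbbbbbbbbbbbbbbbbbbbbbbbbbbbb.ggggg
239 ...gggggggggggg.bbbbbbbbbbbbbbbbbbbbbbbbbbbbbbb.gggggg
240 ...gggggggggggggbbbbbbbbbbbbbbbbbbbbbbbbbbbbbb.ggggggg
241 ...ggggggggggggg.bbbbbbbbbbbbbbbbbbbbbbbbbbbb.gggggggg
242 ...ggggggggggggggbbbbbbbbbbbbbbbbbbbbbbbbbbb.ggggggggg
243 ....gggggggggggggg.bbbbbbbbbbbbbbb
[... 457 characters left out ...]
gWWWWggggWWWWWWWWW.gggggggggggggggg
252 ...........ggggggggWWWWWWWgWWWWWWWWWWggggggggggggggggg
253 ............ggggggggWWWWWWWWWWWWWWWWgggggggggggggggggg
254 .............ggggggggWWWWWWWWWWWWWgggggggggggggggggggg
255 ..............gggggggWWWWWWWWWWWgggggggggggggggggggggg
256 ...............gggggggWWWWWggggggggggggggggggggggggg..
257 ................gggggggWWWgggggggggggggggggggggggg....
258 ................ggggggggggggggggggggggggggggggg.......
259 .................gggggggggggggggggggggggggggg.........
t 32.65 tcp [ 674.9 -123.9  230.3] dock [94.3 18.4] yaw,tilt [27.4   0.08] f [ 1.   0.1 -2. ] op 48.2 g 30.0 q [-0.4   0.52  0.7   1.6  -0.36  1.15 -0.7 ]
[ 0.24272547 -0.31219789 -2.79927366]
```

All three balls are on the tub floor, and the wrist load is now 2.8 N, which is the empty cup. Lift clear and carry the cup back to its free bench spot.

Request:
carry_out(fingers=[255,255,255,255,255], travel=[[0,0,-0.1],[0,0,-0.25],[0,0,-0.4],[0,0,-0.55],[0,0,-0.65]], spin=[0,0,0,0,0])

```text
t: 33.32
tcp_pos: [675.1, -124.2, 283.5]
ee_rot: [0.972, 0.236, 0.001, 0.0]
ft_force: [0.9, 0.6, -2.4]
opening: 48.5
grasp_force: 30.0
```

Request:
carry_out(fingers=[255,255,255,255,255], travel=[[0.03,-0.07,0],[0.09,-0.2,0],[0.16,-0.37,0],[0.24,-0.56,0],[0.32,-0.75,0]], spin=[0,0,0,0,0])

```text
t: 33.73
tcp_pos: [669.3, -56.3, 280.2]
ee_rot: [0.972, 0.237, -0.001, -0.0]
ft_force: [1.0, 0.5, -2.5]
opening: 48.6
grasp_force: 30.0
```

Request:
carry_out(fingers=[255,255,255,255,255], travel=[[0.08,-0.19,0],[0.16,-0.38,0],[0.24,-0.57,0],[0.32,-0.76,0],[0.4,-0.95,0]], spin=[0,0,0,0,0])

```text
t: 34.15
tcp_pos: [662.5, 26.3, 280.2]
ee_rot: [0.971, 0.237, -0.001, -0.0]
ft_force: [0.7, 0.1, -2.4]
opening: 48.6
grasp_force: 30.0
```

Request:
carry_out(fingers=[255,255,255,255,255], travel=[[0.08,-0.19,0],[0.16,-0.38,0],[0.24,-0.57,0],[0.32,-0.76,0],[0.4,-0.95,0]], spin=[0,0,0,0,0])

```text
t: 34.57
tcp_pos: [655.8, 108.5, 280.3]
ee_rot: [0.971, 0.237, -0.001, -0.0]
ft_force: [-0.0, 0.0, -2.7]
opening: 48.0
grasp_force: 30.0
```

Request:
carry_out(fingers=[255,255,255,255,255], travel=[[0.08,-0.19,0],[0.16,-0.38,0],[0.24,-0.57,0],[0.32,-0.76,0],[0.4,-0.95,0]], spin=[0,0,0,0,0])

```text
t: 34.98
tcp_pos: [650.1, 189.6, 281.0]
ee_rot: [0.972, 0.236, -0.0, 0.0]
ft_force: [0.0, -0.4, -3.1]
opening: 48.3
grasp_force: 30.0
```

Request:
carry_out(fingers=[255,255,255,255,255], travel=[[0.08,-0.19,0],[0.16,-0.38,0],[0.24,-0.57,0],[0.32,-0.76,0],[0.4,-0.9,0]], spin=[-0.03,-0.06,-0.1,-0.14,-0.17])

```text
t: 35.4
tcp_pos: [645.1, 268.9, 280.9]
ee_rot: [0.873, 0.488, -0.0, -0.0]
ft_force: [0.2, -0.1, -3.6]
opening: 48.3
grasp_force: 30.0
```

```bash
python3 pit3.py | head -10;python3 - <<'E'
from h import *;from station import r
need(r,[641,283,200],65.1)
T=r.observe()["tcp_pos"];print(np.round(proj("scene",T)),np.round(proj("top",T)))
E
python3 asc.py top 150 300 130 240 | cut -c1-4,5-160 | awk 'NR%2==1'
```

```text
t 35.4 tcp [645.1 268.9 280.9] dock [105.4 412.2] yaw,tilt [5.838e+01 3.000e-02] f [ 0.2 -0.1 -3.6] op 48.3 g 30.0 q [-0.86  0.47  0.55  1.51 -0.25  1.24 -0.83]
30 top corner,backbot,backtop,lip [[206, 147], [224, 155], [204, 138], [182, 131]] scene bb-,bt-,bb+,bt+ [[294, 302], [292, 295], [325, 303], [325, 296]]
40 top corner,backbot,backtop,lip [[217, 154], [232, 159], [209, 140], [193, 138]] scene bb-,bt-,bb+,bt+ [[294, 292], [292, 290], [325, 293], [325, 291]]
50 top corner,backbot,backtop,lip [[227, 159], [239, 162], [214, 143], [203, 145]] scene bb-,bt-,bb+,bt+ [[295, 283], [293, 286], [326, 283], [325, 286]]
60 top corner,backbot,backtop,lip [[236, 164], [245, 164], [218, 144], [214, 152]] scene bb-,bt-,bb+,bt+ [[295, 273], [293, 280], [326, 273], [325, 281]]
65 top corner,backbot,backtop,lip [[241, 167], [247, 165], [219, 145], [219, 155]] scene bb-,bt-,bb+,bt+ [[295, 268], [293, 278], [326, 268], [325, 278]]
70 top corner,backbot,backtop,lip [[245, 168], [250, 165], [221, 146], [224, 157]] scene bb-,bt-,bb+,bt+ [[295, 263], [293, 275], [326, 263], [326, 276]]
75 top corner,b
[... 8731 characters left out ...]

236 ......................................................................................................................................................
238 ......................................................................................................................................................Traceback (most recent call last):
  File "pit3.py", line 13, in <module>
    n,l,s,_=cv2.connectedComponentsWithStats(b);b=(l==1+np.argmax(s[1:,4])).astype(np.uint8)
                                                        ~~~~~~~~~^^^^^^^^^
    return _wrapfunc(a, 'argmax', axis=axis, out=out, **kwds)
    return bound(*args, **kwds)
ValueError: attempt to get argmax of an empty sequence
```

The cup hangs at p≈50°. I'll lower until its front base edge touches, then drag back along the righting arc.

Request:
carry_out(fingers=[255,255,255,255,255], travel=[[0,0,0.1],[0,0,0.3],[0,0,0.55],[0,0,0.8],[0,0,1]], spin=[0,0,0,0,0])

```text
t: 35.97
tcp_pos: [645.4, 265.0, 199.1]
ee_rot: [0.876, 0.482, -0.001, 0.0]
ft_force: [0.1, 0.0, -2.0]
opening: 48.8
grasp_force: 30.0
```

Request:
carry_out(fingers=[255,255,255,255,255], travel=[[0,0,0.1],[0,0,0.2],[0,0,0.3],[0,0,0.36],[0,0,0.4]], spin=[0,0,0,0,0])

```text
t: 36.38
tcp_pos: [647.7, 266.3, 171.7]
ee_rot: [0.875, 0.484, 0.002, 0.0]
ft_force: [-5.1, -2.0, 38.2]
opening: 48.1
grasp_force: 30.0
```

Request:
carry_out(fingers=[255,255,255,255], travel=[[0,0,0.02],[0,0,0.04],[0,0,0.06],[0,0,0.08]], spin=[0,0,0,0])

```text
t: 36.72
tcp_pos: [648.7, 266.8, 167.9]
ee_rot: [0.875, 0.484, 0.004, 0.0]
ft_force: [-5.2, -2.9, 37.9]
opening: 44.9
grasp_force: 32.4
```

```bash
cat > pit4.py <<'E'
# pitch from top-view silhouettes (blue+red) of the whole cup
from h import *;from station import r;import cv2
st(r);o=r.observe();T=o["tcp_pos"];yw=yaw(o["ee_rot"])[0];H=np.array([-79.5,0,98.3])
d=np.array([-.574,0,.819]);nn=np.array([.819,0,.574]);g=np.array([-67,0,65.])
body=np.array([(x,y,z) for x,z in((-45,-35),(-45,35),(21,-35),(59,15),(38,36)) for y in(-37,37)],float)
plate=np.array([g+d*u+nn*v+[0,w,0] for u in(26,-36) for v in(-5,5) for w in(-25,25)])
out={}
for n in("top","scene"):
    a=r.read_camera(n)["img"].astype(int);R,G,B=a[...,0],a[...,1],a[...,2]
    mk=(((B>R+20)&(B>G+12))|((R>G+60)&(R>B+60))).astype(np.uint8)
    c=proj(n,T)[0].astype(int);m=np.zeros_like(mk);m[max(0,c[1]-45):c[1]+75,max(0,c[0]-50):c[0]+65]=1;mk*=m
    best=[]
    for p in range(-5,95,2):
        k=np.zeros_like(mk)
        for q in(body,plate):
            W=Ro.from_euler('z',yw,degrees=True).apply(Ro.from_euler('y',p,degrees=True).apply(q-H))+T
            cv2.fillConvexPoly(k,cv2.convexHull((proj(n,W)*16).astype(np.int32)),1,shift=4)
        best.append((round(float((k&mk).sum()/(k|mk).sum()),3),p))
    print(n,sorted(best)[-4:])
E
python3 pit4.py
```

```text
t 36.72 tcp [648.7 266.8 167.9] dock [108.8 409.8] yaw,tilt [57.87  0.45] f [-5.2 -2.9 37.9] op 44.9 g 32.4 q [-0.83  0.56  0.51  1.62 -0.31  1.03 -0.79]
top [(0.836, 59), (0.857, 57), (0.866, 53), (0.868, 55)]
scene [(0.416, 49), (0.424, 51), (0.431, 53), (0.432, 55)]
```

Request:
carry_out(fingers=[255,255,255,255,255], travel=[[0,0,-0.04],[0,0,-0.08],[0,0,-0.08],[-0.04,0,-0.08],[-0.08,0,-0.08]], spin=[0,0,0,0,0])

```text
t: 37.23
tcp_pos: [642.1, 260.9, 168.9]
ee_rot: [0.875, 0.484, -0.0, 0.0]
ft_force: [-0.5, -0.1, 0.5]
opening: 0.6
grasp_force: 0.0
```

```bash
python3 pit4.py
```

```text
t 37.23 tcp [642.1 260.9 168.9] dock [101.6 404.6] yaw,tilt [5.795e+01 2.000e-02] f [-0.5 -0.1  0.5] op 0.6 g 0.0 q [-0.83  0.55  0.51  1.64 -0.3   1.03 -0.79]
top [(0.6, 89), (0.602, 91), (0.607, 87), (0.608, 93)]
scene [(0.265, 75), (0.267, 77), (0.268, 79), (0.269, 81)]
```

```bash
python3 asc.py top 150 260 120 215 | awk 'NR%2==1'; python3 asc.py scene 270 350 235 345 | awk 'NR%2==1'; python3 - <<'E'
from h import *;from station import r
T=r.observe()["tcp_pos"];print(proj("top",T),proj("scene",T),proj("scene",T-[0,0,22]))
E
```

```text
120 ..............................................................................................................
122 ..............................................................................................................
124 ..........................................................................WW.W................................
126 ..............................................................................................................
128 ..............................................................................................................
130 ..............................................................................................................
132 ..............................................................................................................
134 ..............................................................................................................
136 ..............................................................................................................
138 .............................................................
[... 8484 characters left out ...]
...............
331 ................................................................................
333 ................................................................................
335 ...................................................................rrrrrrr......
337 ..................................................................rrrrrrrrrrrr..
339 .................................................................rrrrrrrrrrrrrrr
341 .................................................................rrrrrrrrrrrrrrr
343 ................................................................rrrrrrrrrrrrrrrr
[[202.24930446 159.06157193]] [[308.13097981 305.17924159]] [[308.24133232 311.59273341]]
```

The fingers slipped off the grip's end, and the cup appears to have fallen back upright on its own: the top view has the lip at (234,166)–(216,190) and the red grip at (257,206). I'll raise clear and check its pose.

Request:
carry_out(fingers=[255,255,255,255,255], travel=[[0,0,-0.2],[0,0,-0.4],[0,0,-0.6],[0,0,-0.8],[0,0,-1]], spin=[0,0,0,0,0])

```text
t: 37.85
tcp_pos: [642.3, 261.1, 249.8]
ee_rot: [0.875, 0.484, -0.0, 0.0]
ft_force: [0.4, -0.0, 0.2]
opening: 0.3
grasp_force: 0.0
```

Request:
carry_out(fingers=[255,255,255,255,255], travel=[[0.2,0.2,-0.2],[0.4,0.4,-0.2],[0.6,0.6,-0.2],[0.8,0.8,-0.2],[1,1,-0.2]], spin=[0,0,0,0,0])

```text
t: 38.27
tcp_pos: [753.4, 286.8, 264.9]
ee_rot: [0.875, 0.485, -0.0, -0.0]
ft_force: [-0.1, -0.5, 0.7]
opening: 0.7
grasp_force: 0.0
```

```bash
cat > fin.py <<'E'
from h import *;from station import r;import cv2
st(r)
d=np.array([-.574,0,.819]);nn=np.array([.819,0,.574]);g=np.array([-67,0,65.])
body=np.array([(x,y,z) for x,z in((-45,-35),(-45,35),(21,-35),(59,15)) for y in(-37,37)],float)
plate=np.array([g+d*u+nn*v+[0,w,0] for u in(26,-36) for v in(-5,5) for w in(-25,25)])
M={}
for n,box in(("top",(150,230,195,300)),("scene",(255,345,270,350))):
    a=r.read_camera(n)["img"].astype(int);R,G,B=a[...,0],a[...,1],a[...,2]
    mk=(((B>R+20)&(B>G+12))|((R>G+60)&(R>B+60))).astype(np.uint8);m=np.zeros_like(mk);m[box[0]:box[1],box[2]:box[3]]=1;mk*=m
    k,l,s,_=cv2.connectedComponentsWithStats(cv2.morphologyEx(mk,cv2.MORPH_CLOSE,np.ones((3,3))));mk=(l==1+np.argmax(s[1:,4])).astype(np.uint8);M[n]=mk;print(n,"bbox",s[1+np.argmax(s[1:,4])])
def cost(q):
    c=0
    for n,mk in M.items():
        k=np.zeros_like(mk)
        for b in(body,plate):
            W=Ro.from_euler('zyx',[q[2],q[3],q[4]],degrees=True).apply(b)+[q[0],q[1],35+q[5]]
            cv2.fillConvexPoly(k,cv2.convexHull((proj(n,W)*16).astype(np.int32)),1,shift=4)
        c-=(k&mk).sum()/(k|mk).sum()
    return c
from scipy.optimize import minimize
for x0 in([590,200,60,0,0,0],[600,190,60,20,0,5],[600,200,60,50,0,20],[590,190,60,-40,0,10]):
    s=minimize(cost,x0,method="Nelder-Mead",options=dict(initial_simplex=np.array([x0]+[np.array(x0)+v for v in np.diag([15,15,10,10,6,6])]),maxiter=700))
    print(np.round(s.x,1),round(-s.fun/2,3))
E
python3 fin.py
```

```text
t 38.27 tcp [753.4 286.8 264.9] dock [215.1 418.8] yaw,tilt [5.796e+01 2.000e-02] f [-0.1 -0.5  0.7] op 0.7 g 0.0 q [-0.73  0.68  0.53  1.22 -0.33  1.33 -0.79]
top bbox [ 207  163   62   50 1690]
scene bbox [ 294  275   31   64 1565]
[ 6.118e+02  2.076e+02  5.970e+01 -1.800e+00 -1.700e+00 -5.000e-01] 0.936
[ 6.123e+02  2.080e+02  5.820e+01 -1.200e+00  2.000e-01  2.500e+00] 0.932
[613.  213.9  59.   -1.7   3.2   9. ] 0.895
[ 6.118e+02  2.072e+02  5.890e+01 -1.200e+00 -1.600e+00 -2.000e-01] 0.933
```

The cup stands upright at (612, 208) with fitted tilt ≈1–2°, within error. Final check: three balls in the tub, tub seated, bystanders unmoved.

```bash
python3 - <<'E'
from h import *;from station import r;import cv2
t0=cams["top"]["img"].astype(int);s0=cams["scene"]["img"].astype(int)
a=r.read_camera("top")["img"].astype(int);b=r.read_camera("scene")["img"].astype(int)
for nm,(x0,y0,x1,y1) in dict(brush=(305,155,340,250),hammer=(470,190,520,300),offcut=(138,230,185,282)).items():
    print(nm,"mean diff",np.abs(a-t0)[y0:y1,x0:x1].mean().round(2))
g=((a[...,1]>a[...,0]+25)&(a[...,1]>a[...,2]+15)).astype(np.uint8);g[:,435:]=0;g[300:]=0
ys,xs=np.nonzero(g);print("green bbox",xs.min(),ys.min(),xs.max(),ys.max())
for X in(62,65,68): print(X,np.round(proj("top",Ro.from_euler('z',DY).apply([[X+60,65,70],[X+60,-65,70],[X-60,-65,70],[X-60,65,70.]])+[*D,0])).tolist())
w=((a.min(2)>140)&(a.max(2)-a.min(2)<45)).astype(np.uint8);m=np.zeros_like(w);m[135:210,345:430]=1
n,l,s,c=cv2.connectedComponentsWithStats(w*m);print("top white",[(int(s[i,4]),s[i,:4].tolist()) for i in range(1,n) if s[i,4]>15])
E
python3 asc.py top 345 430 138 212
```

```text
brush mean diff 10.58
hammer mean diff 10.59
offcut mean diff 48.07
green bbox 353 141 415 200
62 [[355.0, 148.0], [411.0, 142.0], [418.0, 192.0], [361.0, 198.0]]
65 [[355.0, 147.0], [411.0, 141.0], [417.0, 190.0], [361.0, 196.0]]
68 [[355.0, 146.0], [410.0, 140.0], [417.0, 189.0], [361.0, 195.0]]
top white [(256, [359, 151, 25, 14]), (94, [361, 185, 13, 9]), (547, [359, 197, 57, 13])]
138 .....................................................................................
139 .....................................................................................
140 .....................................................................................
141 .........................................................ggggggg.....................
142 ................................................ggggggggggggggggg....................
143 .......................................gggggggggggggggggggggggggg....................
144 ..............................ggggggggggggggggggggggggggggggggggg....................
145 .....................gggggggggggggggggggggggggggggggggggggggggggg............
[... 5248 characters left out ...]
WWWWWWWWWWWWWWWWWWWWWWWWWWWWWWWWWWWWWWWWWWWWWWWWWWWWWWWW..............
205 ..............WWWWWWWWWWWWWWWWWWWWWWWWWWWWWWWWWWWWWWWWWWWWWWWWWWWWWWWWW..............
206 ...............WWWWWWWWWWWWWWWWWWWWWWWWWWWWWWWWWWWWWWWWWWWWWWWWWWWWWWWW..............
207 ...............WWWWWWWWWWWWWWWWWWWWWWWWWWWWWWWWWWWWWWWWWWWWWWWWWWWWWWWW..............
208 ...............WWWWWWWWWWWWWWWWWWWWWWWWWWWWWWWWWWWWWWWWWWWWWWWWWWWWWWWW..............
209 ...............WWWWWWWWWWWWWWWWWWWWWWWWWWWWWWWWWWWWWWWWWWWWWWWWWWWWWWWW..............
210 ...............WWWWWWWWWWWWWWWWWWWWWWWWWWWWWWWWWWWWWWWWWWWWWWWWWWWWWWWW..............
211 ...............WWWWWWWWWWWWWWWWWWWWWWWWWWWWWWWWWWWWWWWWWWWWWWWWWWWWWWWW..............
```

```bash
python3 - <<'E'
from h import *;from station import r;import cv2
s0=cams["scene"]["img"];b=r.read_camera("scene")["img"]
for nm,(x0,y0,x1,y1) in dict(brush=(246,262,320,294),hammer=(215,172,288,208),offcut=(376,328,432,370),floor=(10,300,80,400)).items():
    A=cv2.cvtColor(s0[y0:y1,x0:x1],cv2.COLOR_RGB2GRAY).astype(np.float32);B=cv2.cvtColor(b[y0:y1,x0:x1],cv2.COLOR_RGB2GRAY).astype(np.float32)
    print(nm,"diff",np.abs(A-B).mean().round(1),"shift px",np.round(cv2.phaseCorrelate(A,B),2).tolist() if 0 else np.round(cv2.phaseCorrelate(A,B)[0],2))
E
```

```text
brush diff 35.9 shift px [-0.43 -0.3 ]
hammer diff 34.7 shift px [-0.01 -0.35]
offcut diff 2.0 shift px [0.02 0.48]
floor diff 2.0 shift px [ 0.08 -0.02]
```

```bash
python3 - <<'E'
from h import *;from station import r;import cv2
s0=cams["top"]["img"];b=r.read_camera("top")["img"]
def g(i,x0,y0,x1,y1):return cv2.cvtColor(i[y0:y1,x0:x1],cv2.COLOR_RGB2GRAY).astype(np.float32)
for nm,bx in dict(brush=(305,155,340,250),hammer=(470,190,520,300),paper=(540,110,630,220),floor=(300,5,400,50)).items():
    A,B=g(s0,*bx),g(b,*bx);w=cv2.createHanningWindow(A.shape[::-1],cv2.CV_32F)
    print(nm,np.abs(A-B).mean().round(1),np.round(cv2.phaseCorrelate(A,B,w)[0],2),"mean",A.mean().round(),B.mean().round())
    d=np.abs(A-B)>25;ys,xs=np.nonzero(d);print("  changed",d.sum(),(xs.min()+bx[0],ys.min()+bx[1],xs.max()+bx[0],ys.max()+bx[1]) if d.any() else "")
E
python3 asc.py scene 215 330 255 300 | awk 'NR%3==1'
```

```text
brush 11.0 [-0.05  0.07] mean 142.0 153.0
  changed 0 
hammer 11.0 [ 0.06 -0.03] mean 144.0 155.0
  changed 0 
paper 7.3 [-0.04 -0.02] mean 218.0 225.0
  changed 0 
floor 12.2 [0.05 0.49] mean 62.0 66.0
  changed 0 
255 .......................................WWWWWWWWWWWWWWWWWWWWWWWWWWWWWWW.............................................
258 .....................ggg...............WWWWWWWWWWWWWWWWWWWWWWWWWWWWWWW.............................................
261 .......................................WWWWWWWWWWWWWWWWWWWWWWWWWWWWWWW.............................................
264 ....................ggggggg............WWWWWWWWWWWWWWWWWWWWWWWWWWWWWWW.............................................
267 ............................................WWWWWWWWWWWWWWWWWWWWWWWWW..............................................
270 ...................................................................................................................
273 ................................................................WWWWW..............................................
276 ....WWWWWWWW............................
[... 215 characters left out ...]
...................WW..........................WWWW....................WWWW.rrrrrrrrrrrrrr..........
285 ................................................W.............W.......................WWWW.rrrrrrrrrrrrrr..........
288 ......................................W......WWWWW..WWWWWW...........................rrr.rrrrrrrrrrrrrrrr..........
291 .............................................WWWWW..WWWWWW...........................rrrrrrrrrrrrrrrrrrrr..........
294 ..............................................WWWWW..WWWWWW..........................rrrrrrrrrrrrrrrrrrrr..........
297 ..............................................WWWWW..WWWWWW..........................rrrrrrrrrrrrrrrrrrrr..........
```

The brush and hammer show no shift in the top view and the offcut none in the scene view. The robot is touching nothing, so I'm handing in.

```bash
python3 -c "
from station import r;print(r.finish_job())"
```

```text
the job is handed in; nothing more can be done
None
```

The job is handed in at about 38 s, with no verdict returned: the tub is level at home, all three balls are in it after pouring with the lip inside the walls, and the hammer, offcut and brush are unmoved; the empty cup is upright on the bench, but it rocked upright by itself when the fingers slipped off its grip, after one hard press of about 38 N on the bench, just under the 40 N body limit.

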